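# Close the specimen canister: wing nuts in cross order, two passes

### The job

Close the specimen canister with the wing-nut wrench from the round mat: go over its four nuts in cross order (the second nut opposite the first), giving each about an eighth of a turn clockwise, and only then go round again in cross order until each comes up solid, without forcing it further. Turn the nuts only with the wrench, keep the hand off the canister, and leave the tube rack, dish and jar alone. Finish with the wrench standing upright on its mat again.

Things in the scene. Friction and masses are not known exactly. Their poses are not given: they have to be found in the camera images.
- canister: Squat steel specimen canister, fixed; round base plate 180 mm across, body 140 mm across, flat lid 160 mm across, its top 72 mm above the bench, a 9 mm high button in its middle. Origin: centre of the underside, z up. Wing nuts a, b, c, d stand on the lid 45, 135, 225, 315 degrees counter-clockwise (from above) from own +x, 52 mm from the centre: a is opposite c, b opposite d.
- mat: Round black rubber mat on the bench, fixed, 120 mm across, 4 mm thick, origin at the centre of its underside. The wrench stands on it at the start and belongs there.
- wrench_grip (a point): Centre of the black grip of the wing-nut wrench, a loose upright tool 120 mm tall, 0.2 to 0.33 kg, standing on its open end. Grip block 36 mm (own x) by 16 mm (own y) by 56 mm tall; this point is on the wrench's axis, 92 mm above its lower end, own z up. Below the grip a 16 mm round shaft, then a 47 mm round head 14 to 28 mm above the lower end.
- wrench_foot (a point): Centre of the wrench's lower end, same axes as the grip. Four 12 mm square posts under the head, 34 mm over all, leave two crossing slots 10 mm wide, 14 mm deep, along own x and own y: it fits over a wing nut every quarter turn, with about 0.1 rad play either way and 2 mm sideways. Fitted, the head rests on the wings and this end is 4 mm above the lid.
- wing_a (a point): Top centre of wing nut a, 18 mm above the lid, on its screw's axis; own x lies along the wings, z up; turns with the nut. Steel; the wings are a straight bar 32 mm long, 6 mm thick with a rounded top, hub 12 mm across.
- nut_a (a joint): Turn of wing nut a, rad, grows as it is turned clockwise from above (tightening). At the start it lies between 0 and 0.2. Drags at about 0.12 N m, does not rise or sink, stays where left; comes up solid when tight, between 1.15 and 1.5, different for each nut: feel for it and stop there (0.2 rad further is forcing it).
- wing_b (a point): Top centre of wing nut b, 18 mm above the lid, on its screw's axis; own x lies along the wings, z up; turns with the nut. Steel; the wings are a straight bar 32 mm long, 6 mm thick with a rounded top, hub 12 mm across.
- nut_b (a joint): Turn of wing nut b, rad, grows as it is turned clockwise from above (tightening). At the start it lies between 0 and 0.2. Drags at about 0.12 N m, does not rise or sink, stays where left; comes up solid when tight, between 1.15 and 1.5, different for each nut: feel for it and stop there (0.2 rad further is forcing it).
- wing_c (a point): Top centre of wing nut c, 18 mm above the lid, on its screw's axis; own x lies along the wings, z up; turns with the nut. Steel; the wings are a straight bar 32 mm long, 6 mm thick with a rounded top, hub 12 mm across.
- nut_c (a joint): Turn of wing nut c, rad, grows as it is turned clockwise from above (tightening). At the start it lies between 0 and 0.2. Drags at about 0.12 N m, does not rise or sink, stays where left; comes up solid when tight, between 1.15 and 1.5, different for each nut: feel for it and stop there (0.2 rad further is forcing it).
- wing_d (a point): Top centre of wing nut d, 18 mm above the lid, on its screw's axis; own x lies along the wings, z up; turns with the nut. Steel; the wings are a straight bar 32 mm long, 6 mm thick with a rounded top, hub 12 mm across.
- nut_d (a joint): Turn of wing nut d, rad, grows as it is turned clockwise from above (tightening). At the start it lies between 0 and 0.2. Drags at about 0.12 N m, does not rise or sink, stays where left; comes up solid when tight, between 1.15 and 1.5, different for each nut: feel for it and stop there (0.2 rad further is forcing it).
- tube_rack: Bystander: white foam rack 160 x 110 mm, 35 mm high, with capped sample tubes to 95 mm high, loose. Origin under its centre.
- dish: Bystander: white bowl 120 mm across, 45 mm high, loose. Origin under its centre.
- jar: Bystander: small amber jar 56 mm across, 75 mm high, loose. Origin under its centre.
Mind the look-alikes: they are no part of the job. What is meant by the part that bears wrench_grip is not turquoise, and is the smaller of those in its own colour. There is more than one size of the mat; the one meant has the size given above.

How it is judged (in metres and radians):
On the way, in this order (a step that is already met when the one before it is completed fails the run):
1. first pass: every nut turned past 0.32 rad, none yet past 1.06 rad (value of joint nut_a between 0.32 and 1.06 rad and value of joint nut_b between 0.32 and 1.06 rad and value of joint nut_c between 0.32 and 1.06 rad and value of joint nut_d between 0.32 and 1.06 rad), for 0.1 s.
2. second pass: every nut tight, within 0.12 rad of its stop (value of joint nut_a above 1.13 rad and value of joint nut_b above 1.28 rad and value of joint nut_c above 1.2 rad and value of joint nut_d above 1.08 rad), for 0.1 s.
At the end, for the whole second after the job is handed in: All four nuts are within 0.12 rad of their stops, and the wrench stands upright (within 0.1 rad) on the mat, its axis within 50 mm of the mat's centre (all of step 2 and horizontal distance between wrench_grip and mat below 0.05 m and angle between wrench_grip's own z axis and vertical below 0.1 rad and z of wrench_grip in the frame of mat between 0.09 and 0.101 m and distance of mat from where it was at the start of the episode below 0.005 m); the robot touches nothing.
It fails at once if a nut turned past 1.06 rad while another is still below 0.32 rad (first pass skipped) (value of joint any of nut_a, nut_b, nut_c, nut_d above 1.06 rad and value of joint any of nut_a, nut_b, nut_c, nut_d below 0.32 rad).
It fails at once if out of cross order: two neighbours past 0.32 rad (first pass) or past 1.06 rad (second pass), the other two not ((value of joint each of nut_a, nut_b above 0.32 rad and value of joint each of nut_c, nut_d below 0.32 rad) or (value of joint each of nut_b, nut_c above 0.32 rad and value of joint each of nut_d, nut_a below 0.32 rad) or (value of joint each of nut_c, nut_d above 0.32 rad and value of joint each of nut_a, nut_b below 0.32 rad) or (value of joint each of nut_d, nut_a above 0.32 rad and value of joint each of nut_b, nut_c below 0.32 rad) or (value of joint each of nut_a, nut_b above 1.06 rad and value of joint each of nut_c, nut_d below 1.06 rad) or (value of joint each of nut_b, nut_c above 1.06 rad and value of joint each of nut_d, nut_a below 1.06 rad) or (value of joint each of nut_c, nut_d above 1.06 rad and value of joint each of nut_a, nut_b below 1.06 rad) or (value of joint each of nut_d, nut_a above 1.06 rad and value of joint each of nut_b, nut_c below 1.06 rad)).
It fails at once if hand or arm pressed on the canister or its nuts (over 2 N) (contact force between any of the fingers, the arm and canister above 2 N).
It fails at once if wrench forced: pressing on the canister's nuts or lid with over 200 N (contact force between wrench and canister above 200 N).
It fails at once if a bystander moved more than 15 mm (distance of any of tube_rack, dish, jar from where it was at the start of the episode above 0.015 m).
It also fails if it takes over 72 s, if anything falls off the work surface, if the arm or the gripper's body presses on something with over 40 N, if the wrist force passes 120 N, or if a joint passes its speed limit or range.

### The arm

A 6-joint arm with a two-finger parallel gripper is mounted at the origin on the work surface. World frame = base frame: x ahead of the robot, y to its left, z up, the work surface at z = 0. Lengths are in m, angles in degrees, forces in N, time in s.
With the tool pointing down it reaches from about 0.4 to 0.825 m from the base axis. Payload 7 kg.
Tool frame: the origin (TCP) lies at the very end of the fingers, on their centre line; the grasp point (between the pads) lies 19 mm behind it; x points along the fingers, z is the direction in which the jaws open and shut, and the axes are right-handed (so a half turn about x gives the same grasp; the last joint's range is limited). The gripper opens to 88 mm and grips with 3 to 60 N. Pads are 19 mm wide; open, the fingers measure 130 mm over their backs; the gripper's body (78 mm by 193 mm) begins 47 mm behind the grasp point.
Start: joints at [-51.446, 20.546, 0.682, 0, -70.136, -16.507], TCP at [0.253, -0.626, 0.227] pointing down, gripper open.
Joint ranges: [-176.03, 176.03], [-82.01, 121.73], [-58.28, 71.71], [-173.87, 95.51], [-174.79, -0.11], [-173.66, 173.66]. Speed limits (degrees/s): [136.94, 136.94, 172.46, 180, 180, 180].

### API

Orientations are given as [roll, pitch, yaw] about the fixed x, y, z axes, in that order (R = Rz(yaw) Ry(pitch) Rx(roll)).
In Python, from plant import * gives the robot as it stands.
- The arm moves only by the tool arm_command, never from a script. Its argument "commands" is one flat list of numbers, 5 for each row, row after row: the shift along the tool's x, y, z in mm, then the turn about the tool's x in degrees, then the opening in per cent of the stroke, from 0 (shut) to 100 (fully open). A call has 1 to 5 rows; each row shifts and turns the pose as measured when the row begins, along the tool's axes as they then stand; what a row does not reach is not made up. A row lasts 1/8 s, in which the tool goes at most 62.5 mm and 10.7 degrees, less where a joint would pass 70% of its speed; a pose out of reach is approached as far as the arm can. A call is refused whole if a number of a shift passes 62.5 or a number of a turn 10.7, either way. A call with a gripper value outside its range is refused whole. The fingers move at their own pace and stop on an object; the grip force is fixed at half the most. Time passes only in rows, so rows that do not move let the fingers close. It gives the time, the measured TCP pose, the force and the opening at its end, in the units of the state.
- get_obs(): the state, without advancing time (a new reading comes with each control period).
- snapshot(name): name is "scene" or "top"; returns a dict with "frame" (480x640x3 uint8, blue, green, red), "fov_y" (degrees; the focal length in pixels is half the picture's height over the tangent of half this angle, whatever the lens; pixels are square), "cx", "cy" (the principal point, pixels), "world_to_cam" (4x4, takes a point from world to camera coordinates). Camera axes: x right, y up, looking along -z (the intrinsics and any distortion apply to the point x, -y, -z); pixel columns grow to the right and rows downward; lengths in m; the calibration is good to about 2 mm. A picture is of the moment at which its call begins. There is no depth.
- close_job(): hands the job in, once; it reports no verdict.
The state is a dict: "clock": time; "joint_pos": joint angles; "qvel": joint speeds; "tau": joint torques, N m; "tool_pos": TCP position; "orientation": TCP orientation; "force": force on the tool from outside, world axes, zero at the start; "moment": the same for the moment, N m; "opening": finger opening in m.
Only numpy, scipy, OpenCV 4.12 (cv2) and the standard library are available. Lean on these libraries where they do the work, as an engineer would, in place of code of your own. Each camera call takes 0.05 s, during which the arm holds its last target. There are 200 camera calls.

## Working session

There is one attempt and no reset: what is moved stays moved. The work goes in short steps, Python scripts to look and compute and a tool call to move; the robot and the scene stay as the last step left them, time stands still between calls to the robot, and variables do not carry over. Pictures are saved under pics/ and viewed, about 8 in all and at most 12, crops included, and the job is handed in when it is done.

Besides the shell and the picture viewer there is one more tool, called after ">>>" in YAML: its name, and indented under it one key for each argument. arm_command: Moves the arm, as the interface text tells. Its arguments: {"type":"object","properties":{"commands":{"type":"array"}},"required":["commands"]}

```bash
mkdir -p pics; ls
cat > h.py <<'E'
from plant import *
import numpy as np, cv2
def info(s): return {k:(v if np.isscalar(v) else np.round(v,3).tolist()) for k,v in s.items() if k!='frame'}
E
python3 - <<'E'
from h import *
o=get_obs();print({k:np.round(v,4).tolist() for k,v in o.items()})
ims=[]
for n in("scene","top"):
    s=snapshot(n);cv2.imwrite(f"pics/{n}0.png",s["frame"]);print(info(s));np.savez(f"{n}0.npz",**s)
E
```

```text
pics
{'clock': 0.0, 'joint_pos': [-51.4471, 20.5918, 0.6305, -0.0218, -70.135, -16.5073], 'qvel': [0.0808, -0.0728, -0.0593, 0.0476, 0.0701, -0.0402], 'tau': [0.0002, -58.2705, 29.3055, 6.9969, 0.0068, -0.0002], 'tool_pos': [0.2531, -0.6252, 0.2256], 'orientation': [4.4993, 89.9015, 116.5374], 'force': [-0.2188, -0.0534, -0.1727], 'moment': [0.0638, -0.0279, -0.0244], 'opening': 0.0876}
{'fov_y': 52.5177450251246, 'cx': 320.8614583010426, 'cy': 233.29953064224378, 'world_to_cam': [[-0.26, 0.965, -0.02, 0.185], [-0.612, -0.149, 0.777, 0.266], [0.747, 0.214, 0.63, -1.376], [0.0, 0.0, 0.0, 1.0]]}
{'fov_y': 57.14385069552069, 'cx': 317.17223638992914, 'cy': 242.71207366611208, 'world_to_cam': [[0.011, -1.0, 0.003, -0.073], [0.998, 0.011, 0.064, -0.552], [-0.064, 0.003, 0.998, -0.963], [0.0, 0.0, 0.0, 1.0]]}
```

View pics/scene0.png

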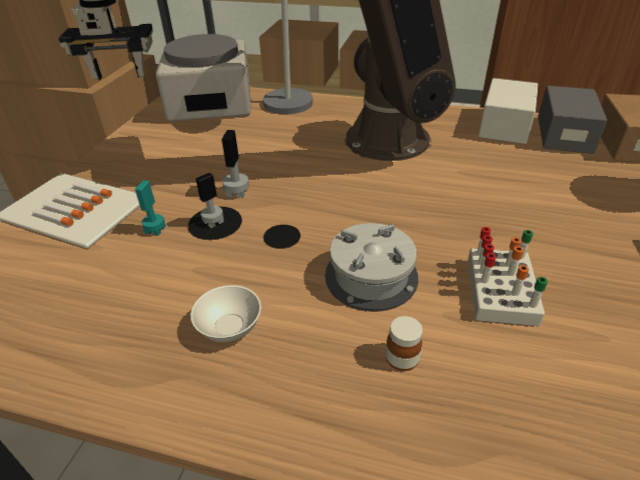

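View pics/top0.png

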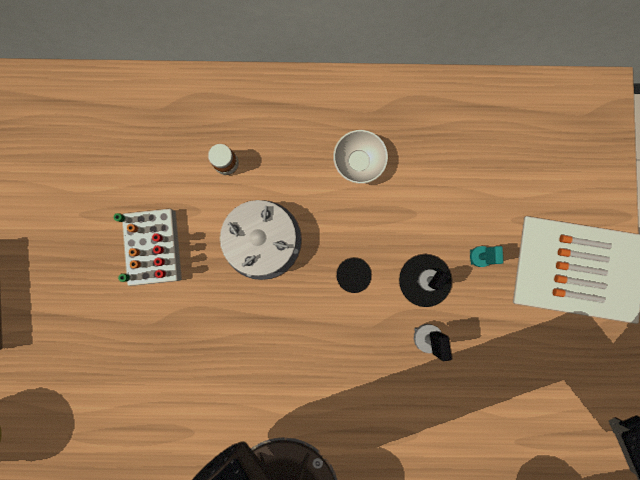

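The scene view (640x480) shows a squat canister at (373,262). There are three wrench-like tools: turquoise (150,207), black on the larger mat (209,200), and a taller black one on the wood (233,165). The two mats are a large one (215,222) and a small one (282,236). The black tool on the large mat fits: it isn't turquoise, it's the smaller of the two black ones, and it stands on a mat. I'll confirm with crops and measure.

```bash
cat >> h.py <<'E'
def proj(s,P):
    P=np.atleast_2d(P);f=240/np.tan(np.radians(s["fov_y"])/2);c=np.c_[P,np.ones(len(P))]@np.array(s["world_to_cam"]).T
    return np.c_[s["cx"]+f*c[:,0]/-c[:,2], s["cy"]-f*c[:,1]/-c[:,2]]
def ray(s,uv):
    uv=np.atleast_2d(uv).astype(float);f=240/np.tan(np.radians(s["fov_y"])/2);T=np.array(s["world_to_cam"])
    d=np.c_[(uv[:,0]-s["cx"])/f,-(uv[:,1]-s["cy"])/f,-np.ones(len(uv))]@T[:3,:3]
    return -T[:3,:3].T@T[:3,3], d/np.linalg.norm(d,axis=1)[:,None]
def onz(s,uv,z):
    o,d=ray(s,uv);return o+d*((z-o[2])/d[:,2])[:,None]
def tri(s1,u1,s2,u2):
    o1,d1=ray(s1,u1);o2,d2=ray(s2,u2);d1=d1[0];d2=d2[0]
    t=np.linalg.lstsq(np.c_[d1,-d2],o2-o1,rcond=None)[0];a=o1+t[0]*d1;b=o2+t[1]*d2
    return (a+b)/2,np.linalg.norm(a-b)
def crop(im,x,y,w,h,k): return cv2.resize(im[y:y+h,x:x+w],None,fx=k,fy=k,interpolation=cv2.INTER_CUBIC)
def load(n): return {k:(v if v.ndim else float(v)) for k,v in np.load(n).items()}
E
python3 - <<'E'
from h import *
S=load("scene0.npz");T=load("top0.npz")
a=np.hstack([crop(S["frame"],180,120,100,75,4),crop(T["frame"],395,250,100,75,4)])
a[:0]
b=np.hstack([crop(S["frame"],323,215,100,75,4),crop(T["frame"],210,200,100,75,4)])
a=np.hstack([crop(S["frame"],170,160,100,75,4),crop(T["frame"],395,250,100,75,4)])
cv2.imwrite("pics/c1.png",np.vstack([a,b]))
for n,s in(("S",S),("T",T)):
    hsv=cv2.cvtColor(s["frame"],cv2.COLOR_BGR2HSV)
    m=(hsv[...,2]<45).astype(np.uint8)
    for c in cv2.findContours(m,cv2.RETR_EXTERNAL,cv2.CHAIN_APPROX_NONE)[0]:
        if 80<cv2.contourArea(c)<4000:
            x,y,w,h=cv2.boundingRect(c)
            if 180<x<480 and 100<y<370: print(n,"dark",x,y,w,h,cv2.contourArea(c))
E
```

```text
S dark 326 263 49 48 350.0
S dark 264 225 36 23 602.5
S dark 189 207 52 32 880.5
S dark 196 173 21 28 379.0
S dark 222 130 16 37 394.0
T dark 429 332 23 29 438.0
T dark 337 258 34 35 878.5
T dark 400 254 52 53 2049.5
```

View pics/c1.png

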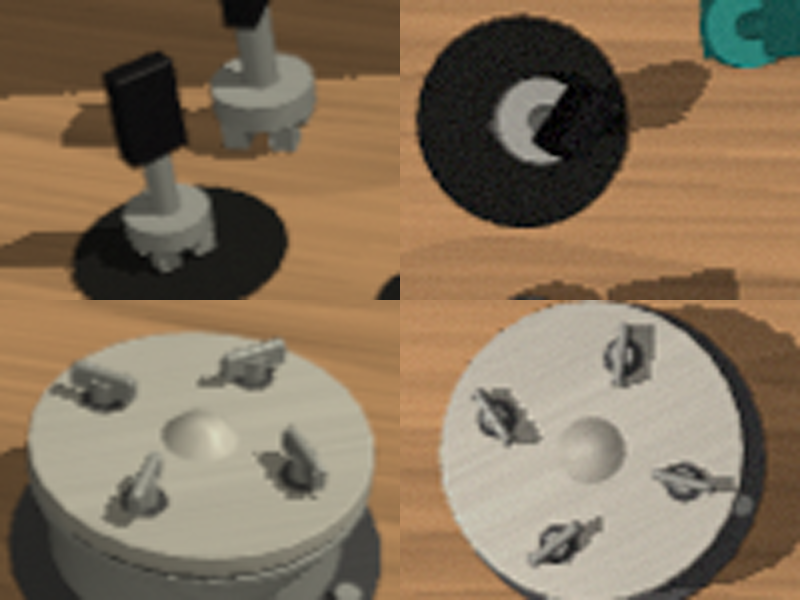

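```bash
cat > m.py <<'E'
from h import *
S=load("scene0.npz");T=load("top0.npz")
def circ(s,m,z,lab):
    m=cv2.morphologyEx(m.astype(np.uint8),cv2.MORPH_OPEN,np.ones((3,3)))
    c=max(cv2.findContours(m,cv2.RETR_EXTERNAL,cv2.CHAIN_APPROX_NONE)[0],key=cv2.contourArea)
    c=cv2.convexHull(c)[:,0].astype(float)
    P=onz(s,c,z)[:,:2];ctr,r=np.zeros(2),0
    keep=np.ones(len(P),bool)
    for _ in range(6):
        A=np.c_[2*P[keep],np.ones(keep.sum())];x=np.linalg.lstsq(A,(P[keep]**2).sum(1),rcond=None)[0]
        ctr=x[:2];r=np.sqrt(x[2]+ctr@ctr);res=np.hypot(*(P-ctr).T)-r;keep=abs(res)<max(.0015,1.5*np.std(res[keep]))
    print(lab,z,np.round(ctr*1000,1),"r",round(r*1000,1),keep.sum(),len(P));return ctr
def win(m,x,y,w,h):
    o=np.zeros_like(m);o[y:y+h,x:x+w]=m[y:y+h,x:x+w];return o
for n,s,wl,wm in(("S",S,(325,220,95,70),(185,200,62,45)),("T",T,(212,192,90,90),(395,248,60,65))):
    hsv=cv2.cvtColor(s["frame"],cv2.COLOR_BGR2HSV);h,sa,v=cv2.split(hsv)
    circ(s,win((v<50),*wm),0.004,n+" mat")
    circ(s,win((sa<70)&(v>110),*wl),0.072,n+" lid")
E
python3 m.py
python3 - <<'E'
from h import *
S=load("scene0.npz");T=load("top0.npz")
N=[(267,214),(234,229),(282,245),(250,261)]
top=[];sc=[]
for u in N:
    P=onz(T,u,0.085);print(P.round(4),proj(S,P).round(1));q=proj(S,P)[0].astype(int)
    for L,s,(x,y) in((top,T,u),(sc,S,q)):
        x0,y0=x-12,y-15;print((x0,y0),end=' ')
        L.append(crop(s["frame"],x0,y0,25,30,8)[:240])
cv2.imwrite("pics/c2.png",np.vstack([np.hstack(top),np.hstack(sc)]))
E
```

```text
S mat 0.004 [ 474.1 -309.9] r 58.4 23 23
S lid 0.072 [559.9  59.7] r 79.2 25 32
T mat 0.004 [ 472.4 -310.8] r 58.3 32 32
T lid 0.072 [559.2  58.9] r 79.3 36 38
[[0.6071 0.0382 0.085 ]] [[356.2 258.8]]
(255, 199) (np.int64(344), np.int64(243)) [[0.575  0.1061 0.085 ]] [[397.2 253.2]]
(222, 214) (np.int64(385), np.int64(238)) [[0.5428 0.0059 0.085 ]] [[346.4 233.8]]
(270, 230) (np.int64(334), np.int64(218)) [[0.5089 0.0715 0.085 ]] [[384.  228.1]]
(238, 246) (np.int64(371), np.int64(213))
```

View pics/c2.png

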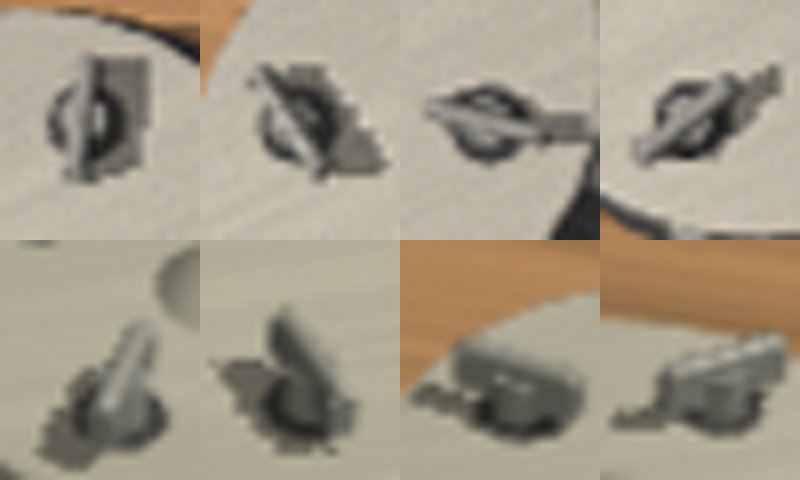

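```bash
cat > nuts.py <<'E'
from h import *
S=load("scene0.npz");T=load("top0.npz")
t0=[(255,199),(222,214),(270,230),(238,246)];s0=[(344,243),(385,238),(334,218),(371,213)]
te=[[(86,55),(76,178)],[(62,72),(120,172)],[(25,105),(140,132)],[(40,155),(130,85)]]
se=[[(147,85),(108,160)],[(82,68),(145,160)],[(60,105),(180,138)],[(62,138),(182,100)]]
C=np.array([.5595,.0593])
f=lambda e,o:(np.array(e)+.5)/8-.5+np.array(o)
for i in range(4):
    out=[]
    for s,e,o in((T,te,t0),(S,se,s0)):
        P=onz(s,f(e[i],o[i]),0.088);d=P[0]-P[1];c=P.mean(0)[:2];r=c-C
        out+=[np.degrees(np.arctan2(d[1],d[0]))%180, np.linalg.norm(d)*1e3, *(c*1e3), np.hypot(*r)*1e3, np.degrees(np.arctan2(r[1],r[0]))]
    p,g=tri(T,f(te[i],t0[i]).mean(0)[None],S,f(se[i],s0[i]).mean(0)[None])
    print(i+1,np.round(out,1),"tri",np.round(p*1e3,1),round(g*1e3,1))
# wrench grip: silhouette
for n,s,(x,y,w,h) in(("S",S,(194,170,26,34)),):
    v=cv2.cvtColor(s["frame"],cv2.COLOR_BGR2HSV)[...,2];m=(v[y:y+h,x:x+w]<60).astype(np.uint8)
    c=max(cv2.findContours(m,cv2.RETR_EXTERNAL,cv2.CHAIN_APPROX_NONE)[0],key=cv2.contourArea)
    print(cv2.minAreaRect(c),x,y)
# head disc in the two views (bright grey)
for n,s,(x,y,w,h) in(("S",S,(190,195,40,40)),("T",T,(410,260,35,40))):
    hsv=cv2.cvtColor(s["frame"],cv2.COLOR_BGR2HSV)[y:y+h,x:x+w];m=((hsv[...,1]<80)&(hsv[...,2]>90)).astype(np.uint8)
    c=max(cv2.findContours(m,cv2.RETR_EXTERNAL,cv2.CHAIN_APPROX_NONE)[0],key=cv2.contourArea)[:,0]+[x,y]
    print(n,c.min(0),c.max(0),c[c[:,0].argmin()],c[c[:,1].argmin()],c[c[:,1].argmax()])
k=9
a=crop(S["frame"],190,170,44,66,k);b=crop(T["frame"],408,258,44,66,k)
cv2.imwrite("pics/c3.png",np.hstack([a,b]))
E
python3 nuts.py
```

```text
1 [176.5  32.2 608.5  42.7  51.8 -18.7 172.7  26.5 606.4  43.9  49.3 -18.1] tri [608.1  43.4  89.2] 1.7
2 [ 31.2  30.2 575.1 107.8  50.9  72.2  33.   33.  573.8 108.5  51.2  73.8] tri [574.9 108.2  88.6] 1.0
3 [  77.4   30.5  543.9   10.1   51.6 -107.6   79.8   30.5  542.3    9.8
   52.4 -109.2] tri [543.8  10.1  89.2] 0.2
4 [128.7  29.2 509.7  74.8  52.1 162.7 129.8  32.9 510.   75.1  52.  162.3] tri [509.7  74.9  87.7] 0.1
((12.019230842590332, 17.096153259277344), (27.26013946533203, 17.65045166015625), 78.69007110595703) 194 170
S [201 199] [222 222] [201 214] [211 199] [211 222]
T [419 270] [436 290] [419 277] [425 270] [428 290]
```

View pics/c3.png

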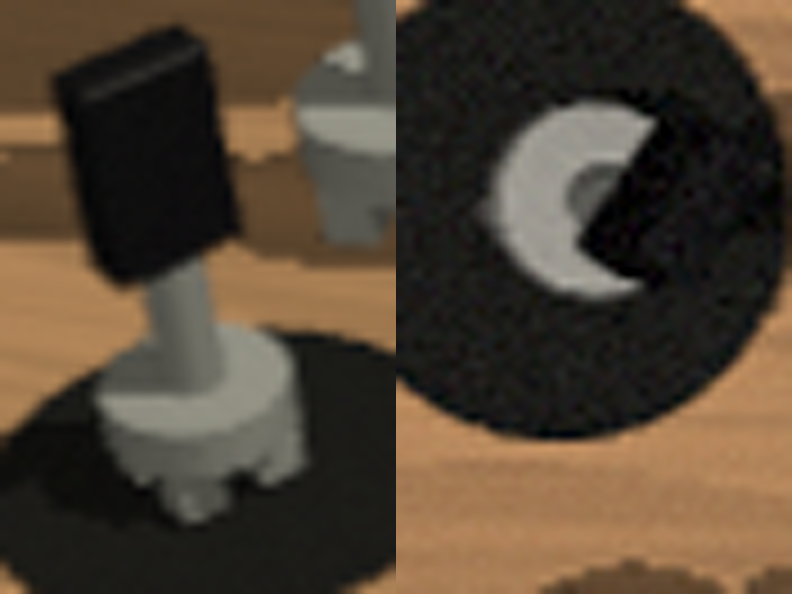

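Run:
```python
from h import *
S=load("scene0.npz");T=load("top0.npz")
g=lambda e,o:(np.atleast_2d(e)+.5)/9-.5+np.array(o)
A=onz(S,g([(52,78),(183,27),(207,45),(80,103)],(190,170)),.124)*1e3
B=onz(S,g([(120,285),(240,235)],(190,170)),.068)*1e3
D=onz(T,g([(182,243),(259,115)],(408,258)),.068)*1e3
an=lambda d:np.degrees(np.arctan2(d[1],d[0]))%180
print(A.round(1),"ctr",A.mean(0).round(1),an(A[1]-A[0]),an(A[2]-A[3]),np.linalg.norm(A[1]-A[0]),np.linalg.norm(A[2]-A[3]))
print(B.round(1),an(B[1]-B[0]),np.linalg.norm(B[1]-B[0])); print(D.round(1),an(D[1]-D[0]),np.linalg.norm(D[1]-D[0]))
print("head top",onz(T,g((196,199),(408,258)),.032)*1e3)
h=g((197,377),(190,170)); print("head scene",onz(S,h,.032)*1e3, tri(T,g((196,199),(408,258)),S,h))
```

```text
[[ 485.6 -327.1  124. ]
 [ 458.4 -307.1  124. ]
 [ 464.3 -298.2  124. ]
 [ 493.8 -316.   124. ]] ctr [ 475.5 -312.1  124. ] 143.70988650142044 148.85600062497107 33.81262587104826 34.43553288072123
[[ 486.9 -320.    68. ]
 [ 461.  -300.9   68. ]] 143.63696887912195 32.183760771475946
[[ 464.  -300.4   68. ]
 [ 494.1 -318.6   68. ]] 148.8109073871886 35.10924049853931
head top [[ 473.72042468 -312.96131027   32.        ]]
head scene [[ 472.86761051 -313.00424941   32.        ]] (array([ 0.47368169, -0.31265986,  0.03266106]), np.float64(0.0002733667983546988))
```

Twin views agree to about 1.5 mm:

| Item | Position (mm) | Angle | Other |
|---|---|---|---|
| Wrench axis | (473.7, -312.7) | grip long axis about 146.5° | |
| Mat centre | (473, -310) | | r about 58 |
| Canister | (559.3, 59.2) | | |
| n1 | (608.6, 43.1) | 175.5° | opposite n4 |
| n4 | (509.8, 75.2) | 129° | opposite n1 |
| n2 | (575.2, 108.6) | 32° | opposite n3 |
| n3 | (543.2, 9.8) | 78.5° | opposite n2 |

Next is a row planner, then the move above the wrench.

```bash
cat > plan.py <<'E'
import sys
from h import *
from scipy.spatial.transform import Rotation as Rn
def state():
    o=get_obs();p=np.array(o["tool_pos"])*1e3;R=Rn.from_euler("xyz",o["orientation"],degrees=True).as_matrix()
    return o,p,R,np.degrees(np.arctan2(R[1,2],R[0,2]))
def plan(x,y,z,h,n,op):
    o,p,R,hd=state();tgt=np.array([x,y,z],float);dh=(h-hd+180)%360-180;rows=[]
    for i in range(n):
        step=(tgt-p)/(n-i);r=R.T@step;t=-dh/n
        rows.append([*r.round(1),round(t,1),op]);p=p+step;R=R@Rn.from_euler("x",t,degrees=True).as_matrix()
    print("dh",round(dh,1),"rows",*rows,sep="\n");return rows
def show():
    o,p,R,hd=state();print("t",round(o["clock"],2),"p",p.round(1),"hd",round(hd,2),"tilt",np.round(R[:2,0],4),"F",np.round(o["force"],1),"M",np.round(o["moment"],2),"q",np.round(o["joint_pos"],1),"op",round(o["opening"]*1e3,1))
if __name__=="__main__":
    show()
    if len(sys.argv)>1:
        a=list(map(float,sys.argv[1:]));plan(*a[:4],int(a[4]),a[5])
E
python3 plan.py 474 -312.5 165 56.5 8 100
```

```text
t 0.1 p [ 253.2 -625.3  225.8] hd 112.04 tilt [-0.0006  0.0012] F [-0.2  0.5 -0.1] M [-0.05 -0.05  0.03] q [-51.4  20.6   0.6  -0.  -70.1 -16.5] op 87.8
dh
-55.5
rows
[np.float64(7.6), np.float64(-40.3), np.float64(25.9), np.float64(6.9), 100.0]
[np.float64(7.6), np.float64(-36.8), np.float64(30.5), np.float64(6.9), 100.0]
[np.float64(7.6), np.float64(-32.9), np.float64(34.8), np.float64(6.9), 100.0]
[np.float64(7.6), np.float64(-28.4), np.float64(38.5), np.float64(6.9), 100.0]
[np.float64(7.6), np.float64(-23.6), np.float64(41.6), np.float64(6.9), 100.0]
[np.float64(7.6), np.float64(-18.4), np.float64(44.2), np.float64(6.9), 100.0]
[np.float64(7.6), np.float64(-12.9), np.float64(46.1), np.float64(6.9), 100.0]
[np.float64(7.6), np.float64(-7.2), np.float64(47.3), np.float64(6.9), 100.0]
```

>>> arm_command:
  commands: [4, -40, 26, 7, 100, 4, -37, 30, 7, 100, 4, -33, 35, 7, 100, 4, -28, 38, 7, 100, 4, -24, 42, 7, 100]

```text
clock: 0.72
tool_pos: [0.3942, -0.4278, 0.2024]
orientation: [55.7, 89.7, 131.3]
force: [0.7, -0.2, 0.2]
opening: 0.0874
```

```bash
python3 plan.py 474 -312.5 165 56.5 4 100
```

```text
t 0.72 p [ 394.2 -427.8  202.4] hd 75.62 tilt [-0.0037  0.0042] F [ 0.7 -0.2  0.2] M [-0.13 -0.17 -0.03] q [-28.2  13.  -13.1  -0.1 -64.2 -76.2] op 87.4
dh
-19.1
rows
[np.float64(9.4), np.float64(-12.2), np.float64(32.8), np.float64(4.8), 100.0]
[np.float64(9.4), np.float64(-9.4), np.float64(33.8), np.float64(4.8), 100.0]
[np.float64(9.4), np.float64(-6.6), np.float64(34.4), np.float64(4.8), 100.0]
[np.float64(9.4), np.float64(-3.7), np.float64(34.9), np.float64(4.8), 100.0]
```

>>> arm_command:
  commands: [6, -12, 38, 5.5, 100, 6, -9, 38, 5.5, 100, 6, -6, 38, 5, 100, 4, -4, 30, 4, 100]

```text
clock: 1.23
tool_pos: [0.4796, -0.2999, 0.179]
orientation: [79.3, 89.6, 134.3]
force: [0.2, -0.4, 0.6]
opening: 0.0873
```

```bash
python3 plan.py 474 -312.7 150 56.5 2 100
```

```text
t 1.23 p [ 479.6 -299.9  179. ] hd 54.99 tilt [-0.0052  0.0053] F [ 0.2 -0.4  0.6] M [-0.17 -0.02  0.02] q [ -12.4   12.7  -16.8   -0.3  -60.9 -112.5] op 87.3
dh
1.5
rows
[np.float64(14.5), np.float64(-1.5), np.float64(-6.8), np.float64(-0.8), 100.0]
[np.float64(14.5), np.float64(-1.4), np.float64(-6.9), np.float64(-0.8), 100.0]
```

>>> arm_command:
  commands: [20, -1.5, -7, -1, 100, 20, -1.5, -6, -0.5, 100, 20, 0, 0, 0, 100, 10, 0, 0, 0, 100]

```text
clock: 1.72
tool_pos: [0.4757, -0.3096, 0.1065]
orientation: [76.6, 89.5, 133.3]
force: [0.3, 0.0, 0.5]
opening: 0.0873
```

```bash
python3 plan.py 473.7 -312.7 77 56.5 2 100
```

```text
t 1.73 p [ 475.7 -309.6  106.5] hd 56.71 tilt [-0.0054  0.0058] F [0.3 0.  0.5] M [-0.11 -0.04  0.05] q [ -13.5   16.9  -21.6   -0.3  -51.8 -109.6] op 87.3
dh
-0.2
rows
[np.float64(14.7), np.float64(-0.1), np.float64(-1.9), np.float64(0.1), 100.0]
[np.float64(14.7), np.float64(-0.1), np.float64(-1.9), np.float64(0.1), 100.0]
```

>>> arm_command:
  commands: [16, 0, -2.5, 0, 100, 13, 0, -1.5, 0, 100, 2, 0, 0, 0, 20, 0, 0, 0, 0, 10, 0, 0, 0, 0, 10]

```text
clock: 2.35
tool_pos: [0.4734, -0.3133, 0.0739]
orientation: [77.9, 89.6, 134.6]
force: [-0.3, 0.5, 1.2]
opening: 0.0633
```

>>> arm_command:
  commands: [0, 0, 0, 0, 0, 0, 0, 0, 0, 0, 0, 0, 0, 0, 0, 0, 0, 0, 0, 0]

```text
clock: 2.85
tool_pos: [0.4741, -0.3134, 0.0751]
orientation: [67.7, 89.7, 124.4]
force: [0.2, -0.5, 0.2]
opening: 0.0233
```

Run:
```python
from plan import *
show()
S=snapshot("scene");T=snapshot("top")
cv2.imwrite("pics/g1.png",np.hstack([crop(S["frame"],170,130,80,110,5),crop(T["frame"],390,230,80,110,5)]))
```

```text
t 2.85 p [ 474.1 -313.4   75.1] hd 56.73 tilt [-0.0033  0.0048] F [ 0.2 -0.5  0.2] M [-0.04 -0.03 -0.  ] q [ -13.9   19.1  -23.5   -0.3  -47.7 -109.2] op 23.3
```

View pics/g1.png

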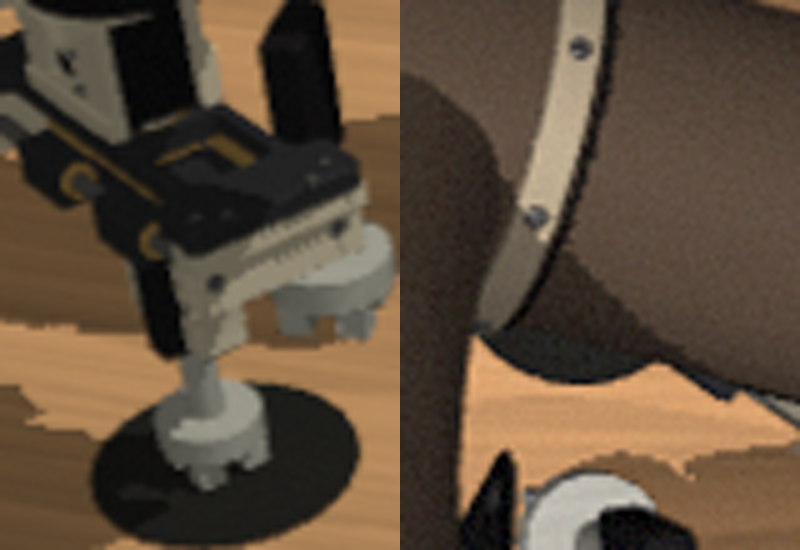

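The fingers straddle the right wrench; the head at about (213,430) in the crop is still standing on the mat. They are still closing, so I'll finish the grip and lift.

>>> arm_command:
  commands: [0, 0, 0, 0, 0, 0, 0, 0, 0, 0, 0, 0, 0, 0, 0, 0, 0, 0, 0, 0]

```text
clock: 3.45
tool_pos: [0.474, -0.3133, 0.0748]
orientation: [71.0, 89.6, 127.7]
force: [0.3, -0.2, 0.4]
opening: 0.0158
```

>>> arm_command:
  commands: [-20, 0, 0, 0, 0, -40, 0, 0, 0, 0, -40, 0, 0, 0, 0]

```text
clock: 3.82
tool_pos: [0.4712, -0.3126, 0.1724]
orientation: [90.1, 89.1, 146.8]
force: [0.6, -0.1, -1.9]
opening: 0.0156
```

```bash
python3 plan.py 543.2 9.8 192 168.5 11 0
```

```text
t 3.83 p [ 471.2 -312.6  172.4] hd 56.66 tilt [-0.0136  0.0089] F [ 0.6 -0.1 -1.9] M [-0.16 -0.22 -0.04] q [ -13.9   13.3  -16.9   -0.4  -60.7 -109.2] op 15.6
dh
111.8
rows
[np.float64(-1.6), np.float64(10.7), np.float64(28.1), np.float64(-10.2), 0.0]
[np.float64(-1.6), np.float64(5.5), np.float64(29.5), np.float64(-10.2), 0.0]
[np.float64(-1.6), np.float64(0.2), np.float64(30.0), np.float64(-10.2), 0.0]
[np.float64(-1.6), np.float64(-5.1), np.float64(29.6), np.float64(-10.2), 0.0]
[np.float64(-1.6), np.float64(-10.2), np.float64(28.2), np.float64(-10.2), 0.0]
[np.float64(-1.6), np.float64(-15.0), np.float64(26.0), np.float64(-10.2), 0.0]
[np.float64(-1.6), np.float64(-19.4), np.float64(22.9), np.float64(-10.2), 0.0]
[np.float64(-1.6), np.float64(-23.1), np.float64(19.2), np.float64(-10.2), 0.0]
[np.float64(-1.6), np.float64(-26.2), np.float64(14.8), np.float64(-10.2), 0.0]
[np.float64(-1.6), np.float64(-28.4), np.float64(9.9), np.float64(-10.2), 0.0]
[np.float64(-1.6), np.float64(-29.7), np.float64(4.8), np.float64(-10.2), 0.0]
```

>>> arm_command:
  commands: [-4, 10, 28, -10, 0, -4, 6, 30, -10.5, 0, -4, 0, 30, -10.5, 0, -3, -5, 30, -10.5, 0, -3, -10, 28, -10.5, 0]

```text
clock: 4.45
tool_pos: [0.5028, -0.1631, 0.1937]
orientation: [30.7, 89.2, 140.5]
force: [0.5, 0.2, -2.7]
opening: 0.0157
```

>>> arm_command:
  commands: [-2, -15, 26, -10.5, 0, -2, -19, 23, -10.5, 0, 0, -23, 20, -10.5, 0]

```text
clock: 4.82
tool_pos: [0.5161, -0.0707, 0.1977]
orientation: [0.5, 89.1, 142.5]
force: [1.0, 0.2, -2.3]
opening: 0.0156
```

```bash
python3 plan.py 543.2 9.8 192 168.5 5 0
```

```text
t 4.83 p [516.1 -70.7 197.7] hd 142.04 tilt [-0.0124  0.0095] F [ 1.   0.2 -2.3] M [-0.01 -0.05 -0.05] q [ 13.3   7.8 -20.1  -0.8 -62.7 -50.9] op 15.6
dh
26.5
rows
[np.float64(1.2), np.float64(-16.0), np.float64(5.6), np.float64(-5.3), 0.0]
[np.float64(1.2), np.float64(-16.5), np.float64(4.1), np.float64(-5.3), 0.0]
[np.float64(1.2), np.float64(-16.8), np.float64(2.6), np.float64(-5.3), 0.0]
[np.float64(1.2), np.float64(-17.0), np.float64(1.0), np.float64(-5.3), 0.0]
[np.float64(1.2), np.float64(-17.0), np.float64(-0.6), np.float64(-5.3), 0.0]
```

```bash
cat > go.py <<'E'
import sys
from plan import *
N={"1":(608.6,43.1),"2":(575.2,108.6),"3":(543.2,9.8),"4":(509.8,75.2)}
G=np.array([-.0033,.0048])
def foot():
    o,p,R,hd=state();return p[:2]+71*(R[:2,0]-G),p[2]-70.8,hd
def goto(k,z,h,n):
    f,fz,hd=foot();o,p,R,_=state();e=(N[k] if isinstance(k,str) else k)-f
    print("foot",f.round(1),round(fz,1),"err",e.round(1));show();return plan(*(p[:2]+e),z,h,n,0)
if __name__=="__main__": goto(sys.argv[1],float(sys.argv[2]),float(sys.argv[3]),int(sys.argv[4]))
E
echo
```

```text
(no output)
```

>>> arm_command:
  commands: [2, -20, 7, -7, 0, 2, -20, 5, -7, 0, 2, -20, 3, -7, 0, 2, -18, 1, -6, 0]

```text
clock: 5.32
tool_pos: [0.5367, 0.01, 0.1886]
orientation: [-23.8, 89.0, 146.3]
force: [0.3, -0.4, -1.9]
opening: 0.016
```

```bash
python3 go.py 3 174 168.5 2
```

```text
foot [535.9  10.4] 117.8 err [ 7.3 -0.6]
t 5.33 p [536.7  10.  188.6] hd 170.09 tilt [-0.0151  0.0101] F [ 0.3 -0.4 -1.9] M [-0.12 -0.03 -0.1 ] q [ 21.4   9.8 -18.9  -1.  -62.  -30.8] op 16.0
dh
-1.6
rows
[np.float64(7.2), np.float64(-0.3), np.float64(-3.8), np.float64(0.8), 0]
[np.float64(7.2), np.float64(-0.3), np.float64(-3.8), np.float64(0.8), 0]
```

>>> arm_command:
  commands: [8, 0, -5, 1, 0, 6, 0, -3, 0.5, 0, 0, 0, 0, 0, 0]

```text
clock: 5.7
tool_pos: [0.5438, 0.0088, 0.1724]
orientation: [-17.1, 88.8, 151.3]
force: [-0.2, 0.5, -2.1]
opening: 0.0158
```

```bash
python3 go.py 3 164 168.5 2
python3 - <<'E'
from h import *
S=snapshot("scene");T=snapshot("top")
np.savez("s1.npz",**S)
cv2.imwrite("pics/n3.png",np.hstack([crop(S["frame"],315,180,80,110,5),crop(T["frame"],240,190,80,110,5)]))
E
```

```text
foot [542.8   9.1] 101.6 err [0.4 0.7]
t 5.7 p [543.8   8.8 172.4] hd 168.41 tilt [-0.0177  0.0097] F [-0.2  0.5 -2.1] M [-0.03  0.01  0.03] q [ 20.9  11.3 -19.2  -1.  -60.2 -32. ] op 15.8
dh
0.1
rows
[np.float64(4.2), np.float64(-0.3), np.float64(-0.2), np.float64(-0.0), 0]
[np.float64(4.2), np.float64(-0.3), np.float64(-0.2), np.float64(-0.0), 0]
```

View pics/n3.png

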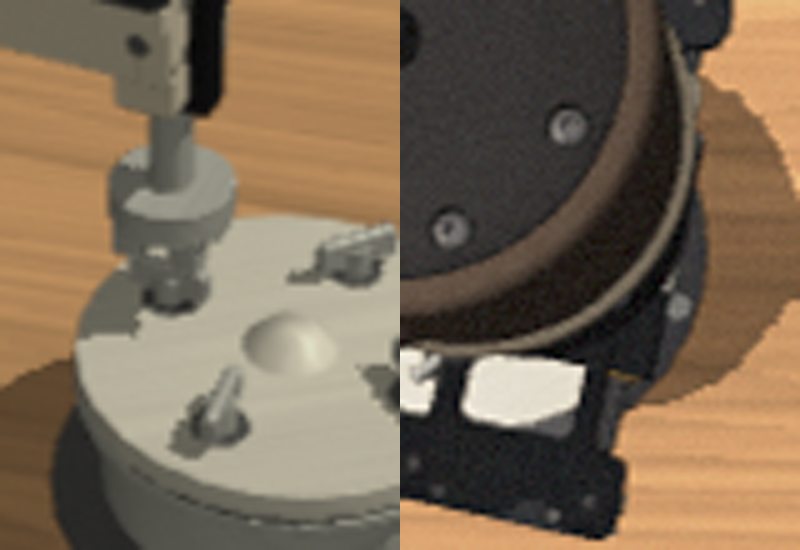

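The scene view shows the wrench head at crop (172,187), square over n3's hub at (172,293). Top is hidden by the arm. Lowering gently.

>>> arm_command:
  commands: [5, -0.4, -0.3, 0, 0, 5, -0.2, 0, 0, 0, 5, 0, 0, 0, 0, 4, 0, 0, 0, 0]

```text
clock: 6.3
tool_pos: [0.5442, 0.009, 0.1536]
orientation: [-22.1, 88.9, 146.3]
force: [-0.2, -0.8, -0.9]
opening: 0.016
```

```bash
python3 go.py 3 147 168.5 2
```

```text
foot [543.3   9.4] 82.8 err [-0.1  0.4]
t 6.3 p [544.2   9.  153.6] hd 168.37 tilt [-0.0155  0.0103] F [-0.2 -0.8 -0.9] M [-0.23  0.23 -0.03] q [ 20.9  12.3 -20.6  -1.  -57.7 -32. ] op 16.0
dh
0.1
rows
[np.float64(3.3), np.float64(-0.2), np.float64(0.0), np.float64(-0.1), 0]
[np.float64(3.3), np.float64(-0.2), np.float64(0.0), np.float64(-0.1), 0]
```

>>> arm_command:
  commands: [4, 0, 0, 0, 0, 1.5, 0, 0, 0, 0]

```text
clock: 6.55
tool_pos: [0.5437, 0.0089, 0.1473]
orientation: [-19.5, 88.9, 148.9]
force: [-0.6, -0.5, -2.3]
opening: 0.0161
```

>>> arm_command:
  commands: [0, 0, 0, 8, 0, 0, 0, 0, 8, 0, 0, 0, 0, 8, 0, 0, 0, 0, 8, 0, 0, 0, 0, 8, 0]

```text
clock: 7.18
tool_pos: [0.5436, 0.0087, 0.147]
orientation: [24.6, 88.9, 151.8]
force: [0.1, -1.3, -2.3]
opening: 0.0159
```

```bash
python3 go.py 3 149 128.5 1
```

```text
foot [542.6   9. ] 76.2 err [0.6 0.8]
t 7.17 p [543.6   8.7 147. ] hd 127.21 tilt [-0.0169  0.0091] F [ 0.1 -1.3 -2.3] M [-0.46 -0.22  0.16] q [ 21.   12.7 -21.1  -1.  -56.9 -73.2] op 15.9
dh
1.3
rows
[np.float64(-2.0), np.float64(-0.9), np.float64(0.3), np.float64(-1.3), 0]
```

>>> arm_command:
  commands: [0, 0, 0, -5, 0, -14, 0, 0, 0, 0, -18, 0, 0, 0, 0]

```text
clock: 7.55
tool_pos: [0.5439, 0.0084, 0.1796]
orientation: [23.6, 88.8, 155.6]
force: [0.3, -0.1, -1.5]
opening: 0.0157
```

```bash
python3 go.py 2 174 122 4
```

```text
foot [542.8   8.6] 108.8 err [ 32.4 100. ]
t 7.55 p [543.9   8.4 179.6] hd 132.04 tilt [-0.0186  0.0084] F [ 0.3 -0.1 -1.5] M [ 0.02 -0.11 -0.03] q [ 20.9  11.  -18.6  -0.9 -61.2 -68.4] op 15.7
dh
-10.0
rows
[np.float64(1.5), np.float64(-22.8), np.float64(13.1), np.float64(2.5), 0]
[np.float64(1.5), np.float64(-22.2), np.float64(14.1), np.float64(2.5), 0]
[np.float64(1.5), np.float64(-21.5), np.float64(15.1), np.float64(2.5), 0]
[np.float64(1.5), np.float64(-20.9), np.float64(16.0), np.float64(2.5), 0]
```

>>> arm_command:
  commands: [2, -26, 15, 3, 0, 2, -25, 15, 3, 0, 0, -23, 16, 3, 0, 0, -21, 16, 2, 0, 0, 0, 0, 0, 0]

```text
clock: 8.18
tool_pos: [0.5859, 0.1193, 0.1841]
orientation: [6.9, 89.2, 127.1]
force: [-0.8, -0.6, -2.9]
opening: 0.0155
```

```bash
python3 go.py 2 164 122 1
```

```text
foot [585.5 119.8] 113.3 err [-10.3 -11.2]
t 8.18 p [585.9 119.3 184.1] hd 120.15 tilt [-0.0087  0.0115] F [-0.8 -0.6 -2.9] M [-0.05  0.02  0.02] q [ 29.7  15.3 -12.2  -0.9 -62.6 -89.1] op 15.5
dh
1.9
rows
[np.float64(20.1), np.float64(14.5), np.float64(-4.8), np.float64(-1.9), 0]
```

>>> arm_command:
  commands: [5, 9, -3, -1.5, 0, 4, 5, -2, 0, 0, 0, 0, 0, 0, 0]

```text
clock: 8.55
tool_pos: [0.575, 0.1059, 0.1754]
orientation: [4.5, 89.2, 126.1]
force: [0.5, 0.1, -2.5]
opening: 0.0158
```

```bash
python3 go.py 2 164 122 2
```

```text
foot [574.6 106.4] 104.6 err [0.6 2.2]
t 8.55 p [575.  105.9 175.4] hd 121.66 tilt [-0.0085  0.0116] F [ 0.5  0.1 -2.5] M [-0.03 -0.02  0.02] q [ 29.   14.5 -14.5  -0.9 -61.1 -86.9] op 15.8
dh
0.3
rows
[np.float64(5.7), np.float64(-0.8), np.float64(0.7), np.float64(-0.2), 0]
[np.float64(5.7), np.float64(-0.8), np.float64(0.7), np.float64(-0.2), 0]
```

>>> arm_command:
  commands: [5, -1, 1, -0.3, 0, 5, -0.6, 0.4, 0, 0, 5, 0, 0, 0, 0, 5, 0, 0, 0, 0]

```text
clock: 9.05
tool_pos: [0.5758, 0.1078, 0.1546]
orientation: [0.7, 89.2, 122.6]
force: [-0.5, -0.2, -3.3]
opening: 0.0157
```

```bash
python3 go.py 2 147.5 122 1
```

```text
foot [575.5 108.3] 83.8 err [-0.3  0.3]
t 9.05 p [575.8 107.8 154.6] hd 121.92 tilt [-0.0077  0.012 ] F [-0.5 -0.2 -3.3] M [-0.1  -0.02  0.01] q [ 29.2  15.7 -15.9  -1.  -58.5 -86.7] op 15.7
dh
0.1
rows
[np.float64(7.1), np.float64(0.0), np.float64(0.3), np.float64(-0.1), 0]
```

>>> arm_command:
  commands: [5, 0, 0, 0, 0, 1.2, 0, 0, 8, 0, 0, 0, 0, 8, 0, 0, 0, 0, 8, 0, 0, 0, 0, 8, 0]

```text
clock: 9.68
tool_pos: [0.5759, 0.1069, 0.1473]
orientation: [43.3, 89.3, 132.4]
force: [-0.6, -1.5, -0.6]
opening: 0.0159
```

>>> arm_command:
  commands: [0, 0, 0, 8, 0]

```text
clock: 9.8
tool_pos: [0.5759, 0.1067, 0.1473]
orientation: [53.6, 89.3, 134.4]
force: [-1.0, -0.7, -0.3]
opening: 0.0161
```

```bash
python3 go.py 2 149 82 1
```

```text
foot [575.5 107. ] 76.5 err [-0.3  1.6]
t 9.8 p [575.9 106.7 147.3] hd 80.81 tilt [-0.0084  0.0086] F [-1.  -0.7 -0.3] M [-0.46  0.21  0.17] q [  29.2   16.1  -16.4   -0.8  -57.7 -127.9] op 16.1
dh
1.2
rows
[np.float64(-1.7), np.float64(0.6), np.float64(1.6), np.float64(-1.2), 0]
```

>>> arm_command:
  commands: [0, 0, 0, -5, 0, -14, 0, 0, 0, 0, -18, 0, 0, 0, 0, 0, 0, 0, 0, 0]

```text
clock: 10.3
tool_pos: [0.5766, 0.1066, 0.1812]
orientation: [47.6, 89.3, 133.1]
force: [0.1, -0.5, -2.0]
opening: 0.0158
```

```bash
python3 go.py 4 174 129 5
```

```text
foot [576.3 106.8] 110.4 err [-66.5 -31.6]
t 10.3 p [576.6 106.6 181.2] hd 85.58 tilt [-0.0079  0.0084] F [ 0.1 -0.5 -2. ] M [-0.01 -0.07  0.04] q [  29.1   14.4  -13.9   -0.7  -61.8 -123.2] op 15.8
dh
43.4
rows
[np.float64(1.5), np.float64(12.8), np.float64(-7.3), np.float64(-8.7), 0]
[np.float64(1.5), np.float64(13.7), np.float64(-5.3), np.float64(-8.7), 0]
[np.float64(1.5), np.float64(14.4), np.float64(-3.2), np.float64(-8.7), 0]
[np.float64(1.5), np.float64(14.7), np.float64(-1.0), np.float64(-8.7), 0]
[np.float64(1.5), np.float64(14.7), np.float64(1.2), np.float64(-8.7), 0]
```

>>> arm_command:
  commands: [1, 13, -7, -8.7, 0, 1, 14, -5, -8.7, 0, 1, 14, -3, -8.7, 0, 1, 15, -1, -8.7, 0, 1, 14, 1, -8, 0]

```text
clock: 10.92
tool_pos: [0.5086, 0.0751, 0.1748]
orientation: [4.3, 89.3, 133.7]
force: [0.6, -1.1, -3.0]
opening: 0.016
```

>>> arm_command:
  commands: [0, 0, 0, 0, 0]

```text
clock: 11.05
tool_pos: [0.5077, 0.0747, 0.1747]
orientation: [5.0, 89.3, 134.3]
force: [-0.4, -0.4, -2.2]
opening: 0.0158
```

```bash
python3 go.py 4 166 129 2
```

```text
foot [507.3  75. ] 103.9 err [2.5 0.2]
t 11.05 p [507.7  74.7 174.7] hd 129.31 tilt [-0.0089  0.0091] F [-0.4 -0.4 -2.2] M [-0.04 -0.02 -0.04] q [ 29.8   8.  -23.1  -0.8 -59.1 -80. ] op 15.8
dh
-0.3
rows
[np.float64(4.4), np.float64(-1.0), np.float64(-0.8), np.float64(0.2), 0]
[np.float64(4.4), np.float64(-1.0), np.float64(-0.8), np.float64(0.2), 0]
```

>>> arm_command:
  commands: [5, -1.2, -0.9, 0.2, 0, 5, -0.7, -0.6, 0, 0, 5, 0, 0, 0, 0, 5, 0, 0, 0, 0]

```text
clock: 11.55
tool_pos: [0.5108, 0.075, 0.1533]
orientation: [12.0, 89.3, 140.7]
force: [-2.1, -1.4, -0.9]
opening: 0.0158
```

```bash
python3 go.py 4 147.5 129 1
```

```text
foot [510.3  75.2] 82.5 err [-0.5 -0. ]
t 11.55 p [510.8  75.  153.3] hd 128.74 tilt [-0.0098  0.008 ] F [-2.1 -1.4 -0.9] M [-0.77  0.91 -0.03] q [ 29.6   9.5 -24.4  -0.8 -56.4 -80.4] op 15.8
dh
0.3
rows
[np.float64(5.8), np.float64(0.4), np.float64(0.2), np.float64(-0.3), 0]
```

>>> arm_command:
  commands: [5, 0.5, 0.3, 0, 0, 0.8, 0, 0, 8, 0, 0, 0, 0, 8, 0, 0, 0, 0, 8, 0, 0, 0, 0, 8, 0]

```text
clock: 12.18
tool_pos: [0.5093, 0.0737, 0.1467]
orientation: [60.8, 89.3, 156.6]
force: [-1.6, -0.5, 1.6]
opening: 0.0158
```

>>> arm_command:
  commands: [0, 0, 0, 8, 0]

```text
clock: 12.3
tool_pos: [0.5093, 0.0737, 0.1467]
orientation: [69.4, 89.3, 156.9]
force: [-1.7, -0.3, 0.9]
opening: 0.0158
```

```bash
python3 go.py 4 149 89 1
```

```text
foot [508.7  73.7] 75.9 err [1.1 1.5]
t 12.3 p [509.3  73.7 146.7] hd 87.55 tilt [-0.0118  0.005 ] F [-1.7 -0.3  0.9] M [-0.45  0.73  0.13] q [  29.7    9.9  -25.    -0.7  -55.6 -121.7] op 15.8
dh
1.4
rows
[np.float64(-2.3), np.float64(-1.0), np.float64(1.5), np.float64(-1.4), 0]
```

>>> arm_command:
  commands: [0, 0, 0, -5, 0, -14, 0, 0, 0, 0, -18, 0, 0, 0, 0, 0, 0, 0, 0, 0]

```text
clock: 12.8
tool_pos: [0.511, 0.0745, 0.1806]
orientation: [51.4, 89.4, 143.7]
force: [-0.8, 1.0, -1.7]
opening: 0.0165
```

```bash
python3 go.py 1 174 85.5 5
```

```text
foot [510.6  74.7] 109.8 err [ 98.  -31.6]
t 12.8 p [511.   74.5 180.6] hd 92.29 tilt [-0.009   0.0066] F [-0.8  1.  -1.7] M [ 0.01 -0.09 -0.02] q [  29.6    8.   -22.3   -0.7  -60.  -117. ] op 16.5
dh
-6.8
rows
[np.float64(1.1), np.float64(-19.3), np.float64(-7.1), np.float64(1.4), 0]
[np.float64(1.1), np.float64(-19.5), np.float64(-6.6), np.float64(1.4), 0]
[np.float64(1.1), np.float64(-19.7), np.float64(-6.2), np.float64(1.4), 0]
[np.float64(1.1), np.float64(-19.8), np.float64(-5.7), np.float64(1.4), 0]
[np.float64(1.1), np.float64(-19.9), np.float64(-5.2), np.float64(1.4), 0]
```

>>> arm_command:
  commands: [1, -19, -7, 1.5, 0, 1, -19.5, -6.5, 1.5, 0, 1, -19.5, -6, 1.5, 0, 1, -20, -5.5, 1.5, 0, 1, -20, -5, 1, 0]

```text
clock: 13.42
tool_pos: [0.6118, 0.0423, 0.1728]
orientation: [55.6, 89.3, 140.4]
force: [0.4, 0.0, -1.6]
opening: 0.0158
```

>>> arm_command:
  commands: [0, 0, 0, 0, 0]

```text
clock: 13.55
tool_pos: [0.613, 0.0415, 0.1714]
orientation: [61.3, 89.2, 145.9]
force: [-0.5, 0.2, -2.3]
opening: 0.016
```

```bash
python3 go.py 1 166 85.5 2
```

```text
foot [612.4  41.7] 100.6 err [-3.8  1.4]
t 13.55 p [613.   41.5 171.4] hd 84.63 tilt [-0.011   0.0074] F [-0.5  0.2 -2.3] M [-0.05 -0.03 -0.01] q [  21.7   17.6  -10.9   -0.7  -62.  -116.7] op 16.0
dh
0.9
rows
[np.float64(2.7), np.float64(1.9), np.float64(0.5), np.float64(-0.4), 0]
[np.float64(2.7), np.float64(1.9), np.float64(0.5), np.float64(-0.4), 0]
```

>>> arm_command:
  commands: [2, 2.4, 0.8, -1, 0, 4, 1.5, 0.6, 0, 0, 5, 0, 0, 0, 0, 5, 0, 0, 0, 0]

```text
clock: 14.05
tool_pos: [0.6077, 0.0432, 0.154]
orientation: [64.6, 89.2, 150.2]
force: [0.8, -2.5, -1.7]
opening: 0.0159
```

```bash
python3 go.py 1 147.5 85.5 1
```

```text
foot [607.1  43.4] 83.2 err [ 1.5 -0.3]
t 14.05 p [607.7  43.2 154. ] hd 85.68 tilt [-0.0121  0.0069] F [ 0.8 -2.5 -1.7] M [-1.19 -0.24 -0.06] q [  22.    18.   -12.8   -0.7  -59.8 -116. ] op 15.9
dh
-0.2
rows
[np.float64(6.5), np.float64(-1.6), np.float64(-0.2), np.float64(0.2), 0]
```

>>> arm_command:
  commands: [4.5, -1, -0.8, 0, 0, 1.3, 0, 0, 8, 0, 0, 0, 0, 8, 0, 0, 0, 0, 8, 0, 0, 0, 0, 8, 0]

```text
clock: 14.68
tool_pos: [0.6083, 0.0414, 0.1474]
orientation: [104.8, 89.2, 157.6]
force: [-1.3, -0.1, -1.2]
opening: 0.016
```

>>> arm_command:
  commands: [0, 0, 0, 8, 0]

```text
clock: 14.8
tool_pos: [0.6083, 0.0414, 0.1474]
orientation: [113.2, 89.2, 157.7]
force: [-1.2, -0.6, -1.3]
opening: 0.0162
```

```bash
python3 go.py 1 149 45 1
```

```text
foot [607.6  41.4] 76.6 err [1.  1.7]
t 14.8 p [608.3  41.4 147.4] hd 44.54 tilt [-0.0126  0.0052] F [-1.2 -0.6 -1.3] M [-0.4   0.2   0.07] q [  21.9   18.4  -13.2   -0.6  -59.  -157. ] op 16.2
dh
0.5
rows
[np.float64(-1.6), np.float64(0.5), np.float64(1.9), np.float64(-0.5), 0]
```

>>> arm_command:
  commands: [0, 0, 0, -5, 0, -14, 0, 0, 0, 0, -18, 0, 0, 0, 0, 0, 0, 0, 0, 0]

```text
clock: 15.3
tool_pos: [0.6092, 0.0417, 0.1814]
orientation: [103.0, 89.3, 152.3]
force: [0.1, -0.3, -2.9]
opening: 0.016
```

Run:
```python
from go import *
show()
S=snapshot("scene");T=snapshot("top")
cv2.imwrite("pics/p1.png",np.hstack([crop(S["frame"],323,170,100,110,4),crop(T["frame"],210,190,100,110,4)]))
```

```text
t 15.3 p [609.2  41.7 181.4] hd 49.3 tilt [-0.0115  0.006 ] F [ 0.1 -0.3 -2.9] M [-0.1  -0.1   0.02] q [  21.9   16.8  -10.6   -0.6  -63.1 -152.3] op 16.0
```

View pics/p1.png

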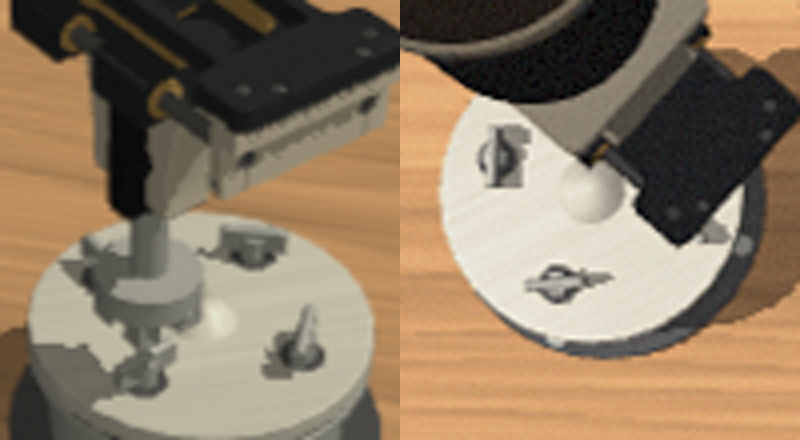

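The top view shows n2's wing now near vertical at crop (500,155), and n4's near horizontal at (562,283). Both turned about 35°. In the scene view n1 at (145,365) has turned too. For the second pass I'll flip the wrench a quarter turn (last-joint range) and reseat on n1.

>>> arm_command:
  commands: [0, 0, 0, -10.2, 0, 0, 0, 0, -10.2, 0, 0, 0, 0, -10.2, 0, 0, 0, 0, -10.2, 0, 0, 0, 0, -10.2, 0]

```text
clock: 16.02
tool_pos: [0.6057, 0.0413, 0.1755]
orientation: [64.8, 88.8, 166.4]
force: [0.1, 0.5, -2.2]
opening: 0.0162
```

>>> arm_command:
  commands: [0, 0, 0, -10.2, 0, 0, 0, 0, -10.2, 0, 0, 0, 0, -10.2, 0, 0, 0, 0, -8.5, 0, 0, 0, 0, 0, 0]

```text
clock: 16.65
tool_pos: [0.6034, 0.041, 0.1711]
orientation: [30.0, 88.5, 171.8]
force: [-0.2, 0.3, -2.6]
opening: 0.0156
```

```bash
sed -i 's/"1":(608.6,43.1)/"1":(608.2,42.3)/;s/"2":(575.2,108.6)/"2":(575.3,107.8)/;s/"3":(543.2,9.8)/"3":(542.9,9.4)/;s/"4":(509.8,75.2)/"4":(509.4,74.5)/' go.py; python3 go.py 1 166 139.5 2
```

```text
foot [601.8  40.9] 100.3 err [6.4 1.4]
t 16.65 p [603.4  41.  171.1] hd 141.86 tilt [-0.0266  0.0038] F [-0.2  0.3 -2.6] M [-0.04 -0.08 -0.01] q [ 21.9  17.2 -11.3  -0.9 -62.8 -59.6] op 15.6
dh
-2.4
rows
[np.float64(2.5), np.float64(-2.6), np.float64(-2.2), np.float64(1.2), 0]
[np.float64(2.5), np.float64(-2.6), np.float64(-2.1), np.float64(1.2), 0]
```

>>> arm_command:
  commands: [3, -3, -2.6, 1.5, 0, 3, -2.4, -2, 1, 0, 4, 0, 0, 0, 0]

```text
clock: 17.02
tool_pos: [0.6105, 0.0425, 0.1597]
orientation: [33.3, 88.4, 172.1]
force: [0.4, 0.1, -2.1]
opening: 0.0159
```

```bash
python3 go.py 1 148 139.5 2
```

```text
foot [608.8  42.4] 88.9 err [-0.6 -0.1]
t 17.02 p [610.5  42.5 159.7] hd 138.76 tilt [-0.0271  0.0038] F [ 0.4  0.1 -2.1] M [-0.02 -0.05  0.01] q [ 21.7  18.4 -11.2  -0.9 -61.7 -62.5] op 15.9
dh
0.7
rows
[np.float64(5.9), np.float64(0.2), np.float64(0.1), np.float64(-0.4), 0]
[np.float64(5.9), np.float64(0.2), np.float64(0.1), np.float64(-0.4), 0]
```

>>> arm_command:
  commands: [6, 0.3, 0, 0, 0, 5, 0, 0, 0, 0, 0.5, 0, 0, 6, 0, 0, 0, 0, 7, 0, 0, 0, 0, 7, 0]

```text
clock: 17.65
tool_pos: [0.6094, 0.0416, 0.1469]
orientation: [57.2, 88.4, 175.4]
force: [-0.1, 0.4, -0.8]
opening: 0.0157
```

```bash
python3 plan.py
```

```text
t 17.65 p [609.4  41.6 146.9] hd 118.18 tilt [-0.0284  0.0023] F [-0.1  0.4 -0.8] M [0.07 0.09 0.12] q [ 21.7  19.  -12.2  -0.8 -60.2 -83.1] op 15.7
```

>>> arm_command:
  commands: [0, 0, 0, 4, 0]

```text
clock: 17.77
tool_pos: [0.6094, 0.0415, 0.1469]
orientation: [61.6, 88.4, 175.6]
force: [0.7, 0.5, -0.5]
opening: 0.016
```

```bash
python3 plan.py
```

```text
t 17.77 p [609.4  41.5 146.9] hd 114.01 tilt [-0.0282  0.0022] F [ 0.7  0.5 -0.5] M [0.05 0.09 0.07] q [ 21.7  19.  -12.2  -0.8 -60.2 -87.3] op 16.0
```

>>> arm_command:
  commands: [0, 0, 0, 3, 0, 0, 0, 0, 3, 0]

```text
clock: 18.02
tool_pos: [0.6093, 0.0416, 0.1468]
orientation: [67.9, 88.4, 175.8]
force: [-0.5, 0.9, -1.3]
opening: 0.0157
```

```bash
python3 plan.py
```

```text
t 18.02 p [609.3  41.6 146.8] hd 107.81 tilt [-0.0279  0.0021] F [-0.5  0.9 -1.3] M [0.01 0.03 0.17] q [ 21.7  19.  -12.3  -0.8 -60.2 -93.5] op 15.7
```

>>> arm_command:
  commands: [0, 0, 0, 3, 0]

```text
clock: 18.15
tool_pos: [0.6093, 0.0416, 0.1468]
orientation: [71.0, 88.4, 175.7]
force: [-0.3, -0.3, -2.1]
opening: 0.0158
```

```bash
python3 plan.py
```

```text
t 18.15 p [609.3  41.6 146.8] hd 104.72 tilt [-0.0277  0.0021] F [-0.3 -0.3 -2.1] M [0.03 0.04 0.11] q [ 21.8  19.  -12.3  -0.8 -60.2 -96.6] op 15.8
```

>>> arm_command:
  commands: [0, 0, 0, 3, 0]

```text
clock: 18.27
tool_pos: [0.6093, 0.0416, 0.1469]
orientation: [74.2, 88.4, 175.8]
force: [0.1, 0.4, -0.9]
opening: 0.0157
```

```bash
python3 plan.py
```

```text
t 18.27 p [609.3  41.6 146.9] hd 101.63 tilt [-0.0274  0.002 ] F [ 0.1  0.4 -0.9] M [0.03 0.02 0.08] q [ 21.8  19.  -12.3  -0.8 -60.2 -99.7] op 15.7
```

>>> arm_command:
  commands: [0, 0, 0, 3, 0]

```text
clock: 18.4
tool_pos: [0.6092, 0.0415, 0.1468]
orientation: [77.4, 88.4, 176.0]
force: [-1.1, -0.0, -0.2]
opening: 0.0156
```

```bash
python3 plan.py
```

```text
t 18.4 p [609.2  41.5 146.8] hd 98.54 tilt [-0.0273  0.0019] F [-1.1 -0.  -0.2] M [0.05 0.01 0.24] q [  21.8   19.   -12.3   -0.8  -60.1 -102.8] op 15.6
```

>>> arm_command:
  commands: [0, 0, 0, 3, 0]

```text
clock: 18.52
tool_pos: [0.6092, 0.0415, 0.1468]
orientation: [81.0, 88.4, 176.5]
force: [-0.2, -0.2, -1.5]
opening: 0.0161
```

```bash
python3 plan.py
```

```text
t 18.52 p [609.2  41.5 146.8] hd 95.49 tilt [-0.0271  0.0017] F [-0.2 -0.2 -1.5] M [0.03 0.09 0.81] q [  21.8   19.   -12.3   -0.8  -60.1 -105.9] op 16.1
```

n1 came up solid: Mz rose from 0.1 to 0.24 to 0.81 N m at heading 98→95.5. I'll back off, lift and go to the opposite nut, n4.

>>> arm_command:
  commands: [0, 0, 0, -7, 0, -14, 0, 0, 0, 0, -18, 0, 0, 0, 0, 0, 0, 0, 0, 0]

```text
clock: 19.02
tool_pos: [0.6105, 0.0415, 0.181]
orientation: [74.1, 88.5, 176.3]
force: [-0.1, 0.7, -3.0]
opening: 0.0159
```

```bash
python3 go.py 4 174 92.5 5
```

```text
foot [608.8  41.3] 110.2 err [-99.4  33.2]
t 19.02 p [610.5  41.5 181. ] hd 102.26 tilt [-0.026   0.0017] F [-0.1  0.7 -3. ] M [ 0.04 -0.12 -0.04] q [ 21.7  17.4  -9.8  -0.7 -64.2 -99.2] op 15.9
dh
-9.8
rows
[np.float64(1.9), np.float64(18.0), np.float64(10.7), np.float64(2.0), 0]
[np.float64(1.9), np.float64(18.3), np.float64(10.1), np.float64(2.0), 0]
[np.float64(1.9), np.float64(18.7), np.float64(9.5), np.float64(2.0), 0]
[np.float64(1.9), np.float64(19.0), np.float64(8.8), np.float64(2.0), 0]
[np.float64(1.9), np.float64(19.3), np.float64(8.2), np.float64(2.0), 0]
```

>>> arm_command:
  commands: [1, 18, 10.5, 2, 0, 1, 18, 10, 2, 0, 1, 18.5, 9, 2, 0, 1, 19, 9, 2, 0, 1, 19, 8, 2, 0]

```text
clock: 19.65
tool_pos: [0.5092, 0.075, 0.1767]
orientation: [84.9, 88.4, 176.2]
force: [0.8, 1.6, -2.8]
opening: 0.016
```

>>> arm_command:
  commands: [0, 0, 0, 0, 0]

```text
clock: 19.77
tool_pos: [0.5079, 0.0751, 0.1767]
orientation: [84.5, 88.4, 175.7]
force: [0.3, 0.3, -2.5]
opening: 0.0156
```

```bash
python3 go.py 4 166 92.5 2
```

```text
foot [506.1  74.9] 105.9 err [ 3.3 -0.4]
t 19.77 p [507.9  75.1 176.7] hd 91.24 tilt [-0.028   0.0021] F [ 0.3  0.3 -2.5] M [ 0.   -0.22  0.03] q [  29.6    8.6  -22.    -1.   -60.7 -117.9] op 15.6
dh
1.3
rows
[np.float64(5.3), np.float64(-1.8), np.float64(-0.3), np.float64(-0.6), 0]
[np.float64(5.3), np.float64(-1.8), np.float64(-0.3), np.float64(-0.6), 0]
```

>>> arm_command:
  commands: [5, -2, -0.3, -1, 0, 5, -1.4, -0.2, 0, 0, 6, 0, 0, 0, 0, 5, 0, 0, 0, 0]

```text
clock: 20.27
tool_pos: [0.5118, 0.0743, 0.1537]
orientation: [84.2, 88.4, 176.4]
force: [-1.4, 0.6, -1.2]
opening: 0.0158
```

```bash
python3 go.py 4 147.5 92.5 1
```

```text
foot [510.   74.1] 82.9 err [-0.6  0.4]
t 20.27 p [511.8  74.3 153.7] hd 92.22 tilt [-0.0286  0.0018] F [-1.4  0.6 -1.2] M [0.02 0.47 0.  ] q [  29.3   10.3  -23.3   -1.1  -57.8 -116.5] op 15.8
dh
0.3
rows
[np.float64(6.2), np.float64(0.4), np.float64(0.4), np.float64(-0.3), 0]
```

>>> arm_command:
  commands: [5, 0.5, 0.3, 0, 0, 0.8, 0, 0, 6, 0, 0, 0, 0, 6, 0, 0, 0, 0, 6, 0, 0, 0, 0, 3, 0]

```text
clock: 20.9
tool_pos: [0.5107, 0.0743, 0.1467]
orientation: [108.4, 88.3, 179.0]
force: [-1.5, -0.7, 0.5]
opening: 0.0158
```

```bash
python3 plan.py
```

```text
t 20.9 p [510.7  74.3 146.7] hd 70.59 tilt [-0.0302  0.0005] F [-1.5 -0.7  0.5] M [-0.01  0.37  0.08] q [  29.4   10.6  -23.9   -1.   -57.  -138.2] op 15.8
```

>>> arm_command:
  commands: [0, 0, 0, 3, 0]

```text
clock: 21.02
tool_pos: [0.5106, 0.0742, 0.1467]
orientation: [111.9, 88.3, 179.4]
force: [-1.6, -0.2, 0.9]
opening: 0.016
```

```bash
python3 plan.py
```

```text
t 21.02 p [510.6  74.2 146.7] hd 67.5 tilt [-0.0302  0.0003] F [-1.6 -0.2  0.9] M [-0.    0.38  0.13] q [  29.4   10.6  -23.9   -1.   -57.  -141.3] op 16.0
```

>>> arm_command:
  commands: [0, 0, 0, 3, 0]

```text
clock: 21.15
tool_pos: [0.5106, 0.0742, 0.1467]
orientation: [115.1, 88.3, 179.5]
force: [-1.2, 0.8, 0.5]
opening: 0.0159
```

```bash
python3 plan.py
```

```text
t 21.15 p [510.6  74.2 146.7] hd 64.41 tilt [-0.0301  0.0003] F [-1.2  0.8  0.5] M [-0.02  0.32  0.12] q [  29.4   10.6  -23.9   -1.   -57.  -144.4] op 15.9
```

>>> arm_command:
  commands: [0, 0, 0, 3, 0]

```text
clock: 21.28
tool_pos: [0.5106, 0.0742, 0.1467]
orientation: [118.4, 88.3, 179.7]
force: [-0.9, -0.6, -0.1]
opening: 0.016
```

```bash
python3 plan.py
```

```text
t 21.27 p [510.6  74.2 146.7] hd 61.33 tilt [-0.03    0.0002] F [-0.9 -0.6 -0.1] M [0.02 0.37 0.07] q [  29.4   10.6  -23.9   -1.   -57.  -147.5] op 16.0
```

>>> arm_command:
  commands: [0, 0, 0, 3, 0]

```text
clock: 21.4
tool_pos: [0.5106, 0.0742, 0.1467]
orientation: [121.7, 88.3, 179.9]
force: [-0.8, 0.1, -0.4]
opening: 0.0157
```

```bash
python3 plan.py
```

```text
t 21.4 p [510.6  74.2 146.7] hd 58.24 tilt [-0.03    0.0001] F [-0.8  0.1 -0.4] M [-0.02  0.34  0.17] q [  29.4   10.6  -23.9   -1.   -57.  -150.6] op 15.7
```

>>> arm_command:
  commands: [0, 0, 0, 3, 0]

```text
clock: 21.52
tool_pos: [0.5106, 0.0741, 0.1467]
orientation: [125.0, 88.3, -179.9]
force: [-1.8, 0.5, 0.0]
opening: 0.016
```

```bash
python3 plan.py
```

```text
t 21.52 p [510.6  74.1 146.7] hd 55.15 tilt [-0.0299 -0.0001] F [-1.8  0.5  0. ] M [0.05 0.43 0.16] q [  29.4   10.6  -23.9   -1.   -57.  -153.7] op 16.0
```

>>> arm_command:
  commands: [0, 0, 0, 2.5, 0]

```text
clock: 21.65
tool_pos: [0.5106, 0.0741, 0.1467]
orientation: [127.6, 88.3, -179.8]
force: [-1.5, 0.2, -0.0]
opening: 0.016
```

```bash
python3 plan.py
```

```text
t 21.65 p [510.6  74.1 146.7] hd 52.57 tilt [-0.0298 -0.0001] F [-1.5  0.2 -0. ] M [-0.01  0.4   0.1 ] q [  29.4   10.6  -23.9   -1.   -57.  -156.3] op 16.0
```

>>> arm_command:
  commands: [0, 0, 0, 2.5, 0]

```text
clock: 21.78
tool_pos: [0.5106, 0.0741, 0.1468]
orientation: [130.5, 88.3, -179.5]
force: [-1.3, -0.5, -0.7]
opening: 0.0161
```

```bash
python3 plan.py
```

```text
t 21.77 p [510.6  74.1 146.8] hd 50.0 tilt [-0.0297 -0.0003] F [-1.3 -0.5 -0.7] M [0.01 0.39 0.08] q [  29.4   10.6  -23.9   -1.   -57.  -158.9] op 16.1
```

>>> arm_command:
  commands: [0, 0, 0, 2.5, 0]

```text
clock: 21.9
tool_pos: [0.5106, 0.0741, 0.1468]
orientation: [133.2, 88.3, -179.4]
force: [-1.4, -0.3, -0.0]
opening: 0.0159
```

```bash
python3 plan.py
```

```text
t 21.9 p [510.6  74.1 146.8] hd 47.43 tilt [-0.0297 -0.0003] F [-1.4 -0.3 -0. ] M [-0.04  0.38  0.1 ] q [  29.4   10.6  -23.9   -1.   -57.  -161.5] op 15.9
```

>>> arm_command:
  commands: [0, 0, 0, 2.5, 0]

```text
clock: 22.02
tool_pos: [0.5106, 0.0741, 0.1468]
orientation: [136.1, 88.3, -179.0]
force: [-1.5, -0.1, -0.5]
opening: 0.0158
```

```bash
python3 plan.py
```

```text
t 22.02 p [510.6  74.1 146.8] hd 44.89 tilt [-0.0296 -0.0005] F [-1.5 -0.1 -0.5] M [-0.04  0.39  0.57] q [  29.4   10.6  -23.9   -1.   -57.  -164. ] op 15.8
```

>>> arm_command:
  commands: [0, 0, 0, 2, 0]

```text
clock: 22.15
tool_pos: [0.5106, 0.074, 0.1468]
orientation: [138.8, 88.3, -178.3]
force: [-1.3, 0.1, -1.5]
opening: 0.0161
```

```bash
python3 plan.py
```

```text
t 22.15 p [510.6  74.  146.8] hd 42.87 tilt [-0.0295 -0.0009] F [-1.3  0.1 -1.5] M [-0.23  0.13  0.84] q [  29.4   10.6  -23.9   -0.9  -57.  -166.1] op 16.1
```

n4 came up solid at heading about 45 (Mz 0.10→0.57→0.84). Now n3, with a quarter-turn flip on the way.

>>> arm_command:
  commands: [0, 0, 0, -7, 0, -14, 0, 0, 0, 0, -20, 0, 0, 0, 0, -4, 0, 0, -8, 0]

```text
clock: 22.65
tool_pos: [0.5124, 0.0742, 0.1872]
orientation: [124.2, 88.4, -178.2]
force: [-0.3, 0.3, -2.7]
opening: 0.016
```

```bash
python3 go.py 3 182 132 8
```

```text
foot [510.6  73.8] 116.4 err [ 32.3 -64.4]
t 22.65 p [512.4  74.2 187.2] hd 57.65 tilt [-0.0286 -0.0009] F [-0.3  0.3 -2.7] M [-0.07 -0.21 -0.02] q [  29.4    8.5  -20.7   -0.9  -62.3 -151.3] op 16.0
dh
74.4
rows
[np.float64(0.5), np.float64(-7.7), np.float64(-4.6), np.float64(-9.3), 0]
[np.float64(0.5), np.float64(-6.9), np.float64(-5.8), np.float64(-9.3), 0]
[np.float64(0.5), np.float64(-5.8), np.float64(-6.8), np.float64(-9.3), 0]
[np.float64(0.5), np.float64(-4.7), np.float64(-7.7), np.float64(-9.3), 0]
[np.float64(0.5), np.float64(-3.4), np.float64(-8.4), np.float64(-9.3), 0]
[np.float64(0.5), np.float64(-2.0), np.float64(-8.8), np.float64(-9.3), 0]
[np.float64(0.5), np.float64(-0.5), np.float64(-9.0), np.float64(-9.3), 0]
[np.float64(0.5), np.float64(0.9), np.float64(-9.0), np.float64(-9.3), 0]
```

>>> arm_command:
  commands: [0, -7.7, -4.6, -9.3, 0, 0, -7, -5.8, -9.3, 0, 0, -6, -7, -9.3, 0, 0, -4.7, -7.7, -9.3, 0, 0, -3.4, -8.4, -9.3, 0]

```text
clock: 23.28
tool_pos: [0.5357, 0.0337, 0.1922]
orientation: [70.7, 88.7, 175.5]
force: [0.2, 0.0, -2.4]
opening: 0.0159
```

>>> arm_command:
  commands: [0, -2, -9, -9.3, 0, 0, -0.5, -9, -9.3, 0, 0, 1, -9, -9, 0, 0, 0, 0, 0, 0]

```text
clock: 23.78
tool_pos: [0.55, 0.0084, 0.1953]
orientation: [39.1, 88.9, 171.5]
force: [-0.1, 0.4, -2.5]
opening: 0.016
```

```bash
python3 go.py 3 166 132 3
```

```text
foot [549.    8.3] 124.5 err [-6.1  1.1]
t 23.77 p [550.    8.4 195.3] hd 132.43 tilt [-0.0186  0.0028] F [-0.1  0.4 -2.5] M [ 0.01 -0.06  0.  ] q [ 20.9  10.8 -16.7  -0.6 -63.4 -68.2] op 16.0
dh
-0.4
rows
[np.float64(9.8), np.float64(1.1), np.float64(1.5), np.float64(0.1), 0]
[np.float64(9.8), np.float64(1.1), np.float64(1.5), np.float64(0.1), 0]
[np.float64(9.8), np.float64(1.1), np.float64(1.5), np.float64(0.1), 0]
```

>>> arm_command:
  commands: [9, 1.3, 2, 0, 0, 8, 1.2, 1.7, 0, 0, 7, 0.5, 0.9, 0, 0, 0, 0, 0, 0, 0]

```text
clock: 24.28
tool_pos: [0.5431, 0.0108, 0.1698]
orientation: [39.0, 88.9, 170.8]
force: [0.1, -0.7, -3.0]
opening: 0.016
```

```bash
python3 go.py 3 156 132 2
```

```text
foot [541.9  10.6] 99.0 err [ 1.  -1.2]
t 24.27 p [543.1  10.8 169.8] hd 131.86 tilt [-0.0191  0.0031] F [ 0.1 -0.7 -3. ] M [-0.01 -0.04  0.05] q [ 21.4  11.5 -19.5  -0.7 -60.  -69.2] op 16.0
dh
0.1
rows
[np.float64(6.9), np.float64(-0.0), np.float64(-0.9), np.float64(-0.1), 0]
[np.float64(6.9), np.float64(-0.0), np.float64(-0.9), np.float64(-0.1), 0]
```

>>> arm_command:
  commands: [6, 0, -1, 0, 0, 6, 0, -0.6, 0, 0, 5, 0, 0, 0, 0, 5, 0, 0, 0, 0]

```text
clock: 24.78
tool_pos: [0.5443, 0.0097, 0.1468]
orientation: [38.3, 88.9, 170.1]
force: [-0.4, -0.1, -3.1]
opening: 0.016
```

```bash
python3 go.py 3 147 132 1
```

```text
foot [543.3   9.6] 76.0 err [-0.4 -0.2]
t 24.77 p [544.3   9.7 146.8] hd 131.84 tilt [-0.0182  0.0032] F [-0.4 -0.1 -3.1] M [ 0.05 -0.07 -0.05] q [ 21.2  12.8 -21.1  -0.7 -57.  -69. ] op 16.0
dh
0.2
rows
[np.float64(-0.2), np.float64(0.4), np.float64(0.1), np.float64(-0.2), 0]
```

>>> arm_command:
  commands: [0, 0, 0, 7, 0, 0, 0, 0, 7, 0, 0, 0, 0, 7, 0, 0, 0, 0, 6, 0]

```text
clock: 25.28
tool_pos: [0.5448, 0.009, 0.1468]
orientation: [70.2, 89.0, 174.3]
force: [-0.5, -1.0, -1.3]
opening: 0.0161
```

```bash
python3 plan.py
```

```text
t 25.27 p [544.8   9.  146.8] hd 104.09 tilt [-0.0175  0.0017] F [-0.5 -1.  -1.3] M [-0.27  0.08  0.12] q [ 21.2  12.8 -21.1  -0.5 -56.9 -96.8] op 16.1
```

>>> arm_command:
  commands: [0, 0, 0, 3, 0]

```text
clock: 25.4
tool_pos: [0.5449, 0.0089, 0.1468]
orientation: [74.1, 89.0, 175.0]
force: [-0.6, -0.8, -0.1]
opening: 0.0156
```

```bash
python3 plan.py
```

```text
t 25.4 p [544.9   8.9 146.8] hd 100.95 tilt [-0.0174  0.0015] F [-0.6 -0.8 -0.1] M [-0.06  0.21  0.15] q [  21.2   12.8  -21.1   -0.5  -56.9 -100. ] op 15.6
```

>>> arm_command:
  commands: [0, 0, 0, 2.5, 0]

```text
clock: 25.52
tool_pos: [0.5449, 0.0088, 0.1467]
orientation: [77.4, 89.0, 175.7]
force: [-0.8, -0.0, -0.3]
opening: 0.0157
```

```bash
python3 plan.py
```

```text
t 25.52 p [544.9   8.8 146.7] hd 98.36 tilt [-0.0174  0.0013] F [-0.8 -0.  -0.3] M [-0.05  0.2   0.07] q [  21.2   12.8  -21.2   -0.5  -56.9 -102.6] op 15.7
```

>>> arm_command:
  commands: [0, 0, 0, 2.5, 0]

```text
clock: 25.65
tool_pos: [0.5449, 0.0087, 0.1468]
orientation: [80.4, 89.0, 176.2]
force: [-0.5, 0.6, -1.0]
opening: 0.0158
```

```bash
python3 plan.py
```

```text
t 25.65 p [544.9   8.7 146.8] hd 95.8 tilt [-0.0173  0.0012] F [-0.5  0.6 -1. ] M [-0.02  0.17  0.14] q [  21.2   12.8  -21.2   -0.5  -56.9 -105.1] op 15.8
```

>>> arm_command:
  commands: [0, 0, 0, 2.5, 0]

```text
clock: 25.78
tool_pos: [0.5449, 0.0086, 0.1467]
orientation: [83.5, 89.0, 176.7]
force: [-0.9, -0.4, -1.4]
opening: 0.0161
```

```bash
python3 plan.py
```

```text
t 25.77 p [544.9   8.6 146.7] hd 93.22 tilt [-0.0173  0.001 ] F [-0.9 -0.4 -1.4] M [-0.07  0.14  0.16] q [  21.2   12.8  -21.2   -0.5  -56.9 -107.7] op 16.1
```

>>> arm_command:
  commands: [0, 0, 0, 2.5, 0]

```text
clock: 25.9
tool_pos: [0.5449, 0.0085, 0.1467]
orientation: [86.7, 89.0, 177.4]
force: [-1.4, -0.1, -1.1]
opening: 0.0157
```

```bash
python3 plan.py
```

```text
t 25.9 p [544.9   8.5 146.7] hd 90.65 tilt [-0.0172  0.0008] F [-1.4 -0.1 -1.1] M [-0.07  0.19  0.1 ] q [  21.2   12.8  -21.2   -0.5  -56.9 -110.3] op 15.7
```

>>> arm_command:
  commands: [0, 0, 0, 2.5, 0]

```text
clock: 26.02
tool_pos: [0.5449, 0.0085, 0.1467]
orientation: [89.8, 89.0, 177.9]
force: [-0.4, -0.7, -0.3]
opening: 0.016
```

```bash
python3 plan.py
```

```text
t 26.02 p [544.9   8.5 146.7] hd 88.08 tilt [-0.0172  0.0006] F [-0.4 -0.7 -0.3] M [-0.05  0.14  0.12] q [  21.2   12.8  -21.2   -0.5  -56.9 -112.9] op 16.0
```

>>> arm_command:
  commands: [0, 0, 0, 2.5, 0]

```text
clock: 26.15
tool_pos: [0.5449, 0.0084, 0.1468]
orientation: [93.0, 89.0, 178.5]
force: [-0.6, -0.2, -1.4]
opening: 0.0157
```

```bash
python3 plan.py
```

```text
t 26.15 p [544.9   8.4 146.8] hd 85.51 tilt [-0.0171  0.0005] F [-0.6 -0.2 -1.4] M [-0.05  0.17  0.14] q [  21.2   12.8  -21.2   -0.5  -56.9 -115.4] op 15.7
```

>>> arm_command:
  commands: [0, 0, 0, 2.5, 0]

```text
clock: 26.28
tool_pos: [0.545, 0.0083, 0.1468]
orientation: [96.1, 89.0, 179.1]
force: [-0.9, -0.4, -0.8]
opening: 0.016
```

```bash
python3 plan.py
```

```text
t 26.27 p [545.    8.3 146.8] hd 82.94 tilt [-0.017   0.0003] F [-0.9 -0.4 -0.8] M [0.05 0.18 0.41] q [  21.2   12.8  -21.2   -0.4  -56.9 -118. ] op 16.0
```

>>> arm_command:
  commands: [0, 0, 0, 2, 0]

```text
clock: 26.4
tool_pos: [0.5449, 0.0083, 0.1467]
orientation: [99.1, 89.0, -180.0]
force: [-1.2, 0.3, -0.4]
opening: 0.0157
```

```bash
python3 plan.py
```

```text
t 26.4 p [544.9   8.3 146.7] hd 80.91 tilt [-0.0171 -0.    ] F [-1.2  0.3 -0.4] M [0.06 0.23 0.7 ] q [  21.2   12.8  -21.2   -0.4  -56.9 -120.1] op 15.7
```

n3 came up solid at heading about 83 (Mz 0.14→0.41→0.70). Last is n2, again with a quarter-turn flip on the way.

>>> arm_command:
  commands: [0, 0, 0, -7, 0, -14, 0, 0, 0, 0, -20, 0, 0, 0, 0, -4, 0, 0, -8, 0]

```text
clock: 26.9
tool_pos: [0.546, 0.0082, 0.1872]
orientation: [84.8, 89.0, -179.5]
force: [-0.8, -0.3, -3.1]
opening: 0.0156
```

```bash
python3 go.py 2 182 176 8
```

```text
foot [545.    7.9] 116.4 err [30.3 99.9]
t 26.9 p [546.    8.2 187.2] hd 95.7 tilt [-0.0168 -0.0001] F [-0.8 -0.3 -3.1] M [-0.03 -0.05  0.02] q [  21.2   10.8  -18.    -0.4  -62.1 -105.3] op 15.6
dh
80.3
rows
[np.float64(0.6), np.float64(-5.0), np.float64(12.1), np.float64(-10.0), 0]
[np.float64(0.6), np.float64(-7.0), np.float64(11.0), np.float64(-10.0), 0]
[np.float64(0.6), np.float64(-8.9), np.float64(9.6), np.float64(-10.0), 0]
[np.float64(0.6), np.float64(-10.4), np.float64(7.9), np.float64(-10.0), 0]
[np.float64(0.6), np.float64(-11.6), np.float64(6.0), np.float64(-10.0), 0]
[np.float64(0.6), np.float64(-12.5), np.float64(3.9), np.float64(-10.0), 0]
[np.float64(0.6), np.float64(-13.0), np.float64(1.6), np.float64(-10.0), 0]
[np.float64(0.6), np.float64(-13.0), np.float64(-0.7), np.float64(-10.0), 0]
```

>>> arm_command:
  commands: [0, -5, 12, -10, 0, 0, -7, 11, -10, 0, 0, -9, 9.6, -10, 0, 0, -10.4, 8, -10, 0, 0, -11.6, 6, -10, 0]

```text
clock: 27.52
tool_pos: [0.5668, 0.0721, 0.1928]
orientation: [24.3, 89.4, 170.6]
force: [0.3, -0.5, -2.8]
opening: 0.0157
```

>>> arm_command:
  commands: [0, -12.5, 4, -10, 0, 0, -13, 1.6, -10, 0, 0, -12, -0.7, -9, 0, 0, 0, 0, 0, 0]

```text
clock: 28.02
tool_pos: [0.5791, 0.1108, 0.1964]
orientation: [-16.2, 89.5, 159.4]
force: [-0.1, -0.1, -2.5]
opening: 0.0155
```

```bash
python3 go.py 2 167 176 3
```

```text
foot [578.8 110.7] 125.6 err [-3.5 -2.9]
t 28.02 p [579.1 110.8 196.4] hd 175.58 tilt [-0.0079  0.003 ] F [-0.1 -0.1 -2.5] M [-0.08  0.08 -0.05] q [ 29.6  14.1 -12.4  -0.4 -63.8 -33.8] op 15.5
dh
0.4
rows
[np.float64(9.8), np.float64(1.1), np.float64(1.0), np.float64(-0.1), 0]
[np.float64(9.8), np.float64(1.1), np.float64(1.0), np.float64(-0.1), 0]
[np.float64(9.8), np.float64(1.1), np.float64(1.0), np.float64(-0.1), 0]
```

>>> arm_command:
  commands: [9, 1.2, 1.2, -0.3, 0, 8, 1.1, 1, 0, 0, 8, 0.6, 0.6, 0, 0, 0, 0, 0, 0, 0]

```text
clock: 28.52
tool_pos: [0.5748, 0.1066, 0.1697]
orientation: [-12.4, 89.5, 162.9]
force: [0.6, 0.2, -2.5]
opening: 0.0158
```

```bash
python3 go.py 2 156 176 2
```

```text
foot [574.4 106.5] 98.9 err [0.9 1.3]
t 28.52 p [574.8 106.6 169.7] hd 175.3 tilt [-0.0088  0.0027] F [ 0.6  0.2 -2.5] M [-0.    0.04 -0.01] q [ 29.4  14.9 -15.   -0.4 -60.5 -33.9] op 15.8
dh
0.7
rows
[np.float64(6.9), np.float64(-0.7), np.float64(-0.5), np.float64(-0.4), 0]
[np.float64(6.9), np.float64(-0.7), np.float64(-0.5), np.float64(-0.4), 0]
```

>>> arm_command:
  commands: [6, -0.8, -0.5, -0.5, 0, 6, -0.5, -0.4, 0, 0, 5, 0, 0, 0, 0, 5, 0, 0, 0, 0]

```text
clock: 29.02
tool_pos: [0.576, 0.1079, 0.1467]
orientation: [-13.5, 89.5, 162.3]
force: [-0.5, -0.4, -1.0]
opening: 0.0159
```

```bash
python3 go.py 2 147 176 1
```

```text
foot [575.6 107.8] 75.9 err [-0.3  0. ]
t 29.02 p [576.  107.9 146.7] hd 175.8 tilt [-0.0083  0.0027] F [-0.5 -0.4 -1. ] M [-0.14  0.27 -0.04] q [ 29.5  16.2 -16.6  -0.4 -57.6 -33.4] op 15.9
dh
0.2
rows
[np.float64(-0.3), np.float64(-0.0), np.float64(0.3), np.float64(-0.2), 0]
```

>>> arm_command:
  commands: [0, 0, 0, 6, 0, 0, 0, 0, 6, 0, 0, 0, 0, 6, 0, 0, 0, 0, 5, 0]

```text
clock: 29.52
tool_pos: [0.5762, 0.107, 0.1468]
orientation: [24.1, 89.5, 176.3]
force: [-1.1, -1.0, -1.2]
opening: 0.016
```

```bash
python3 plan.py
```

```text
t 29.52 p [576.2 107.  146.8] hd 152.17 tilt [-0.008   0.0005] F [-1.1 -1.  -1.2] M [-0.21  0.3   0.16] q [ 29.4  16.2 -16.6  -0.3 -57.6 -57.1] op 16.0
```

>>> arm_command:
  commands: [0, 0, 0, 3, 0]

```text
clock: 29.65
tool_pos: [0.5762, 0.1068, 0.1467]
orientation: [29.2, 89.5, 178.3]
force: [-1.0, -0.0, -0.2]
opening: 0.0161
```

```bash
python3 plan.py
```

```text
t 29.65 p [576.2 106.8 146.7] hd 149.05 tilt [-0.0081  0.0002] F [-1.  -0.  -0.2] M [-0.15  0.37  0.11] q [ 29.4  16.2 -16.6  -0.3 -57.6 -60.2] op 16.1
```

>>> arm_command:
  commands: [0, 0, 0, 3, 0]

```text
clock: 29.78
tool_pos: [0.5762, 0.1068, 0.1468]
orientation: [33.9, 89.5, 179.8]
force: [-0.8, 0.1, -0.9]
opening: 0.0161
```

```bash
python3 plan.py
```

```text
t 29.77 p [576.2 106.8 146.8] hd 145.96 tilt [-0.0081  0.    ] F [-0.8  0.1 -0.9] M [-0.19  0.42  0.11] q [ 29.4  16.2 -16.6  -0.3 -57.6 -63.3] op 16.1
```

>>> arm_command:
  commands: [0, 0, 0, 2.5, 0]

```text
clock: 29.9
tool_pos: [0.5761, 0.1067, 0.1467]
orientation: [37.8, 89.5, -178.8]
force: [-0.6, -0.6, -1.1]
opening: 0.016
```

```bash
python3 plan.py
```

```text
t 29.9 p [576.1 106.7 146.7] hd 143.39 tilt [-0.0081 -0.0002] F [-0.6 -0.6 -1.1] M [-0.15  0.34  0.21] q [ 29.5  16.2 -16.6  -0.3 -57.6 -65.9] op 16.0
```

>>> arm_command:
  commands: [0, 0, 0, 2.5, 0]

```text
clock: 30.02
tool_pos: [0.5761, 0.1066, 0.1467]
orientation: [42.6, 89.5, -176.5]
force: [-0.3, -0.5, -0.2]
opening: 0.016
```

```bash
python3 plan.py
```

```text
t 30.02 p [576.1 106.6 146.7] hd 140.85 tilt [-0.0081 -0.0005] F [-0.3 -0.5 -0.2] M [-0.08  0.38  0.69] q [ 29.5  16.2 -16.6  -0.2 -57.6 -68.5] op 16.0
```

>>> arm_command:
  commands: [0, 0, 0, 2.5, 0]

```text
clock: 30.15
tool_pos: [0.5761, 0.1066, 0.1468]
orientation: [49.0, 89.5, -172.6]
force: [-1.1, -0.8, -1.2]
opening: 0.0164
```

```bash
python3 plan.py
```

```text
t 30.15 p [576.1 106.6 146.8] hd 138.37 tilt [-0.0081 -0.001 ] F [-1.1 -0.8 -1.2] M [-0.21  0.52  0.89] q [ 29.5  16.2 -16.6  -0.2 -57.6 -71. ] op 16.4
```

n2 came up solid at heading about 142 (Mz 0.21→0.69→0.89). All four are tight; back off, lift, and return to the mat.

>>> arm_command:
  commands: [0, 0, 0, -7, 0, -14, 0, 0, 0, 0, -22, 0, 0, 0, 0, -10, 0, 0, 0, 0]

```text
clock: 30.65
tool_pos: [0.5766, 0.1068, 0.1947]
orientation: [45.2, 89.5, -169.6]
force: [0.2, 0.4, -2.9]
opening: 0.0157
```

```bash
sed -i 's/N={/N={"m":(473.5,-310.5),/' go.py; python3 go.py m 185 56.5 10
```

```text
foot [576.2 106.3] 123.9 err [-102.7 -416.8]
t 30.65 p [576.6 106.8 194.7] hd 145.17 tilt [-0.0083 -0.0015] F [ 0.2  0.4 -2.9] M [-0.01 -0.06  0.01] q [ 29.5  13.9 -13.   -0.2 -63.6 -64.2] op 15.7
dh
-88.7
rows
[np.float64(1.1), np.float64(40.1), np.float64(-15.4), np.float64(8.9), 0]
[np.float64(1.1), np.float64(37.2), np.float64(-21.4), np.float64(8.9), 0]
[np.float64(1.1), np.float64(33.5), np.float64(-26.9), np.float64(8.9), 0]
[np.float64(1.1), np.float64(28.9), np.float64(-31.7), np.float64(8.9), 0]
[np.float64(1.1), np.float64(23.7), np.float64(-35.8), np.float64(8.9), 0]
[np.float64(1.1), np.float64(17.9), np.float64(-39.0), np.float64(8.9), 0]
[np.float64(1.1), np.float64(11.7), np.float64(-41.3), np.float64(8.9), 0]
[np.float64(1.1), np.float64(5.2), np.float64(-42.6), np.float64(8.9), 0]
[np.float64(1.1), np.float64(-1.5), np.float64(-42.9), np.float64(8.9), 0]
[np.float64(1.1), np.float64(-8.0), np.float64(-42.2), np.float64(8.9), 0]
```

>>> arm_command:
  commands: [0, 40, -15, 9, 0, 0, 37, -21, 9, 0, 0, 33.5, -27, 9, 0, 0, 29, -32, 9, 0, 0, 24, -36, 9, 0]

```text
clock: 31.28
tool_pos: [0.5217, -0.1034, 0.1979]
orientation: [80.1, 89.8, 178.6]
force: [1.7, -0.1, -2.7]
opening: 0.0158
```

>>> arm_command:
  commands: [0, 18, -39, 9, 0, 0, 12, -41, 9, 0, 0, 5, -42, 9, 0, 0, 0, 0, 0, 0]

```text
clock: 31.78
tool_pos: [0.482, -0.2319, 0.1996]
orientation: [110.1, 89.9, 180.0]
force: [0.7, 1.1, -3.2]
opening: 0.0157
```

```bash
python3 go.py m 150 56.5 3
```

```text
foot [ 482.1 -232.3] 128.8 err [ -8.6 -78.2]
t 31.77 p [ 482.  -231.9  199.6] hd 69.93 tilt [-0.0018  0.    ] F [ 0.7  1.1 -3.2] M [ 0.02 -0.05  0.01] q [  -4.7    8.6  -19.2    0.   -62.3 -105.4] op 15.7
dh
-13.4
rows
[np.float64(16.5), np.float64(-6.3), np.float64(-25.5), np.float64(4.5), 0]
[np.float64(16.5), np.float64(-8.2), np.float64(-24.9), np.float64(4.5), 0]
[np.float64(16.5), np.float64(-10.2), np.float64(-24.2), np.float64(4.5), 0]
```

>>> arm_command:
  commands: [8, -6.5, -26, 4.5, 0, 8, -8.5, -25, 4.5, 0, 12, -10.5, -24, 4.5, 0, 25, 0, 0, 0, 0, 20, 0, 0, 0, 0]

```text
clock: 32.4
tool_pos: [0.4765, -0.3123, 0.1279]
orientation: [-68.5, 89.7, -12.6]
force: [-0.4, -0.4, -2.5]
opening: 0.016
```

```bash
python3 go.py m 76 56.5 3
```

```text
foot [ 477.  -312.8] 57.1 err [-3.5  2.3]
t 32.4 p [ 476.5 -312.3  127.9] hd 55.9 tilt [ 0.0048 -0.0011] F [-0.4 -0.4 -2.5] M [-0.04  0.01 -0.02] q [ -13.6   15.4  -20.6   -0.   -53.7 -110.5] op 16.0
dh
0.6
rows
[np.float64(17.3), np.float64(1.5), np.float64(-0.1), np.float64(-0.2), 0]
[np.float64(17.3), np.float64(1.5), np.float64(-0.1), np.float64(-0.2), 0]
[np.float64(17.3), np.float64(1.5), np.float64(-0.1), np.float64(-0.2), 0]
```

>>> arm_command:
  commands: [20, 1.5, 0, 0, 0, 17, 1.5, 0, 0, 0, 12, 0.7, 0, 0, 0, 2.5, 0, 0, 0, 0, 0, 0, 0, 0, 0]

```text
clock: 33.02
tool_pos: [0.4749, -0.3086, 0.0753]
orientation: [-72.2, 89.7, -16.2]
force: [-0.3, 0.7, -2.5]
opening: 0.0158
```

```bash
python3 go.py m 75 56.5 1
```

```text
foot [ 475.5 -309.1] 4.5 err [-2.  -1.4]
t 33.02 p [ 474.9 -308.6   75.3] hd 55.96 tilt [ 0.0042 -0.0012] F [-0.3  0.7 -2.5] M [-0.06  0.    0.04] q [ -13.2   18.6  -24.3    0.   -46.8 -110.8] op 15.8
dh
0.5
rows
[np.float64(0.3), np.float64(0.8), np.float64(-2.3), np.float64(-0.5), 0]
```

>>> arm_command:
  commands: [0.7, 0, 0, 0, 0, 0, 0, 0, 0, 0, 0, 0, 0, 0, 70, 0, 0, 0, 0, 70, 0, 0, 0, 0, 70]

```text
clock: 33.65
tool_pos: [0.4768, -0.3092, 0.0765]
orientation: [-73.8, 89.5, -17.8]
force: [-0.2, -0.7, 0.7]
opening: 0.0404
```

>>> arm_command:
  commands: [0, 0, 0, 0, 70, 0, 0, 0, 0, 70]

```text
clock: 33.9
tool_pos: [0.4769, -0.3092, 0.0767]
orientation: [-74.1, 89.5, -18.2]
force: [-0.2, 0.1, -0.9]
opening: 0.0586
```

```bash
python3 plan.py
```

```text
t 33.9 p [ 476.9 -309.2   76.7] hd 55.99 tilt [ 0.0086 -0.0028] F [-0.2  0.1 -0.9] M [-0.1   0.03  0.02] q [-1.320e+01  1.850e+01 -2.420e+01  1.000e-01 -4.670e+01 -1.109e+02] op 58.6
```

Open at 58.6 mm around the 16 mm grip. Lift straight up, then swing aside toward the start side to see everything.

>>> arm_command:
  commands: [-20, 0, 0, 0, 70, -40, 0, 0, 0, 70, -50, 0, 0, 0, 70, -40, 0, 0, 0, 70, 0, 0, -50, 0, 70]

```text
clock: 34.52
tool_pos: [0.4482, -0.3495, 0.2309]
orientation: [-81.6, 89.6, -25.4]
force: [0.2, -1.0, -0.4]
opening: 0.0613
```

>>> arm_command:
  commands: [0, 0, -55, 0, 70, 0, 0, -55, 0, 70, 0, 0, -55, 0, 70, 0, 0, -55, 0, 70, 0, 0, -30, 0, 70]

```text
clock: 35.15
tool_pos: [0.3049, -0.5636, 0.232]
orientation: [-82.4, 89.4, -26.1]
force: [0.5, -0.2, -0.3]
opening: 0.0612
```

>>> arm_command:
  commands: [0, 0, 0, 0, 70, 0, 0, 0, 0, 70]

```text
clock: 35.4
tool_pos: [0.3032, -0.5647, 0.231]
orientation: [-79.0, 89.5, -22.9]
force: [1.0, -0.4, 0.6]
opening: 0.0615
```

Run:
```python
from plan import *
show()
S=snapshot("scene");T=snapshot("top");np.savez("sceneF.npz",**S);np.savez("topF.npz",**T)
a=np.hstack([crop(S["frame"],170,160,100,75,4),crop(T["frame"],395,250,100,75,4)])
b=np.hstack([crop(S["frame"],323,215,100,75,4),crop(T["frame"],210,200,100,75,4)])
cv2.imwrite("pics/f.png",np.vstack([a,b]))
```

```text
t 35.4 p [ 303.2 -564.7  231. ] hd 56.13 tilt [ 0.0084 -0.0035] F [ 1.  -0.4  0.6] M [-0.01  0.01 -0.03] q [-44.5  17.   -3.8  -0.2 -68.7 -79.3] op 61.5
```

View pics/f.png

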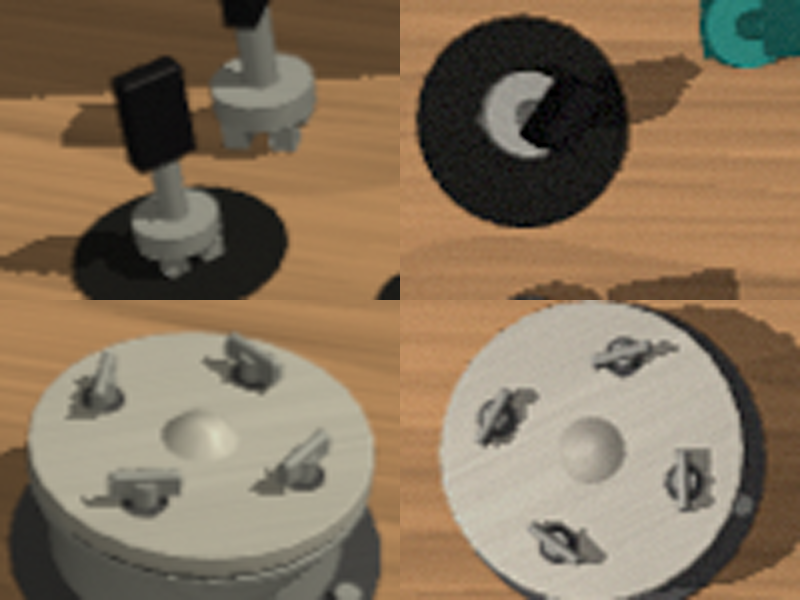

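The final view shows the wrench upright on the large mat: head at scene crop (176,228), and at top crop (522,115), well inside the mat. The four wings have turned to about 99°, 149°, 176° and 54° (n1 to n4), which is 63–82° from the start. The canister and the other tools are unmoved, and the hand is clear. Handing in.

Run:
```python
from h import *
S0,T0,S,T=[load(f) for f in("scene0.npz","top0.npz","sceneF.npz","topF.npz")]
for n,a,b,w in(("rack",T0,T,(112,203,72,90)),("jar",T0,T,(203,138,40,40)),("dish",T0,T,(328,125,65,65))):
    x,y,W,H=w;print(n,"mean pixel change",np.abs(a["frame"][y:y+H,x:x+W].astype(int)-b["frame"][y:y+H,x:x+W]).mean().round(2))
print("head",onz(T,[[395+(516-400)/4,250+115/4]],.032).round(4))
print(close_job())
```

```text
rack mean pixel change 2.34
jar mean pixel change 2.38
dish mean pixel change 2.19
head [[ 0.4756 -0.3013  0.032 ]]
the job is handed in; nothing more can be done
None
```

The canister is closed and the job is handed in at about 35 s of the 72 s allowed; `close_job()` gave no verdict. I took the smaller black wrench from the 120 mm mat. I numbered the nuts n1 to n4 myself, because I could not tell from the images which was a, b, c or d; n1 is opposite n4, and n2 is opposite n3.

- **First pass:** I went n3, n2, n4, n1, turning the wrench about 41° on each.
- **Second pass:** I went n1, n4, n3, n2, in 2–3° steps near the end. Each nut came up solid: the drag of about 0.1 N m rose to 0.7–0.9 N m within 2–5° of wrench turn. I stopped there and backed off.

**Last checks**
- **Wrench:** it stands upright on the mat, about 10 mm from the centre, with the hand well clear.
- **Wings:** in the last picture they had turned 63–82° from the start.
- **Bystanders:** the rack, dish and jar show only about 2 grey levels of mean pixel change.
- **Forces:** readings at the end of moves stayed at a few newtons.

**What disagreed or stayed uncertain**
- Wing angles read from the pictures and from the wrench heading differ by about 3–5°, so I judged tightness by torque.
- The hand tilted up to 1.7° during the run; it was back to about 0.5° when I released the wrench.

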